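Weigh out chocolate bars on the kitchen scale

TASK

A dark chocolate slab of unknown weight already lies on the kitchen scale: first add one brown bar from the wooden rack, then the small cream-coloured pieces one at a time, only until the needle stands in the green arc, and leave what you do not need where it is. Lay each gently, flat on the floor of an empty bay and crosswise in the trough; a bar comes out of the rack only by its ends and the trough has no room for fingers there, so put it down on the table and take it again across its width. Leave the slab in its bay and do not disturb the mug and the jars.

Things in the scene. Friction and masses are not known exactly. Their poses are not given: they have to be found in the camera images.
- needle (a joint): red needle of the scale's round white dial, which slopes towards the robot; rad, 0 = empty trough (lower left), growing clockwise by 0.0157 per gram in the trough (300 g = 4.71). The green arc runs from 144 g (2.262 rad) to 182 g (2.859 rad). Settles within about 0.5 s of a change of load
- trough_floor (a point): floor centre (top face) of the scale's aluminium trough: inside 70 mm along x, 210 mm along y (z up); long walls at +x and -x 46 mm high, end walls 18 mm, all 3 mm thick. Three cross ribs 5 mm high, 3 mm thick make four bays along y. Floor 63 mm above the table when empty, sinking 5 mm per 100 g. Fixed: housing below, 37 mm high; dial in front (-x), up to 100 mm high
- bay1 (a point): floor centre of the first empty bay (beside the slab's bay); 49 mm clear along the trough's y between ribs, 70 mm along its x; axes as the trough's
- bay2 (a point): floor centre of the middle empty bay, same size, 52 mm from bay1
- bay3 (a point): floor centre of the last empty bay, same size, 52 mm from bay2
- slab_center (a point): dark chocolate slab 58 x 34 x 24 mm that already lies in the end bay of the trough (at +y); weight unknown, 25 to 65 g; its centre, half-way up
- rack: fixed pale wooden rack 52 (x) x 133 (y) x 46 (z) mm; origin: centre of its underside. Three slots along x at y = +40, 0, -40 mm, 27 mm wide, floors 12 mm above the table, open at the top and both ends. The bars in it lie 2 mm below the tops of the 13 mm walls and stick out 3 mm at each end, so they can be taken only by their end faces
- bar1_center (a point): brown chocolate bar 58 (its x) x 24 (its y) x 32 (z) mm, 68 to 76 g; the point is its centre, half-way up; starts in the rack's slot at +y, its x along the slot
- bar2_center (a point): brown chocolate bar 58 (its x) x 24 (its y) x 32 (z) mm, 68 to 76 g; the point is its centre, half-way up; starts in the rack's middle slot, its x along the slot
- bar3_center (a point): brown chocolate bar 58 (its x) x 24 (its y) x 32 (z) mm, 68 to 76 g; the point is its centre, half-way up; starts in the rack's slot at -y, its x along the slot
- piece1_center (a point): small cream-coloured chocolate piece 40 (its x) x 24 (its y) x 30 (z) mm, 28 to 32 g; the point is its centre, half-way up; starts on the table between rack and scale
- piece2_center (a point): small cream-coloured chocolate piece 40 (its x) x 24 (its y) x 30 (z) mm, 28 to 32 g; the point is its centre, half-way up; starts on the table between rack and scale
- mug_center (a point): green and blue mug 88 x 125 x 99 mm with a handle, loose bystander near the rack; centre of its round part, half-way up
- honey_jar_center (a point): honey jar with a yellow lid, 64 mm across, 109 mm high, loose bystander near the scale; its centre, half-way up
- spice_jar_center (a point): spice jar with a red cap, 45 mm across, 106 mm high, loose bystander at the far edge of the table, left of the middle; its centre, half-way up
There are look-alikes about, which are no part of the job. What is shaped like the part that bears piece2_center but orange or red is not meant.

How it is judged:
By the outcome, as a careful person would: the job done as asked, in the order asked, and still so for the second after the job is handed in, with the robot touching nothing.
It also fails if it takes over 72 s, if anything falls off the work surface, if the arm or the gripper's body presses on something with over 40 N, if the wrist force passes 120 N, or if a joint passes its speed limit or range.

ROBOT

A 6-joint arm with a two-finger parallel gripper is mounted at the origin on the work surface; the furniture and walls round the work are solid. World frame = base frame: x ahead of the robot, y to its left, z up, the work surface at z = 0. Lengths are in m, angles in rad, forces in N, time in s.
With the tool pointing down it reaches from about 0.4 to 0.825 m from the base axis. Payload 7 kg.
Tool frame: the origin (TCP) lies on the front face of the gripper's body, between the roots of the fingers; the fingertips stand 66 mm ahead of it and the grasp point (between the pads) lies 47 mm ahead of it; z points along the fingers, y is the line along which they close (so a half turn about z gives the same grasp; the last joint's range is limited). The gripper opens to 88 mm and grips with 3 to 60 N. Pads are 19 mm wide; open, the fingers measure 130 mm over their backs; the gripper's body (78 mm by 193 mm) begins 47 mm behind the grasp point.
Start: joints at [1.42, 0.359, 0.012, 0, -1.224, -0.288], TCP at [0.287, 0.611, 0.292] pointing down, gripper open.
Joint ranges: [-3.07, 3.07], [-1.43, 2.12], [-1.02, 1.25], [-3.03, 1.67], [-3.05, -0], [-3.03, 3.03]. Speed limits (rad/s): [2.39, 2.39, 3.01, 3.14, 3.14, 3.14].

INTERFACE

Orientations are given as [roll, pitch, yaw] about the fixed x, y, z axes, in that order (R = Rz(yaw) Ry(pitch) Rx(roll)).
In Python, from station import arm gives the robot as it stands. The module is installed in compiled form; this text tells all that it offers.
- The arm moves only by the tool move_arm, never from a script. Its argument "increments" is a list of rows, each an object of numbers: "jaw": the gripper command: -1 is shut, 1 is fully open, values between are in proportion; "dx", "dy", "dz": the shift along the tool's x, y, z in m; "twist": the turn about the tool's z in rad. A call has 1 to 12 rows; each row shifts and turns the commanded pose from where the row before left it, along the tool's axes as they then stand; what a row does not reach is not made up. A row lasts 1/12 s, in which the tool goes at most 41.7 mm and 7.16 degrees, less where a joint would pass 70% of its speed; a pose out of reach is approached as far as the arm can. A call is refused whole if a number of a shift passes 0.0417 or a number of a turn 0.125, either way. A call with a gripper value outside its range is refused whole. The fingers move at their own pace and stop on an object; "force" is the grip in N (left out, the last holds). Time passes only in rows, so rows that do not move let the fingers close. It gives the time, the measured TCP pose, the force, the opening and the grip force at its end, in the units of the state.
- arm.get_state(): the state, without advancing time (a new reading comes with each control period).
- arm.grab_frame(name): name is "scene" or "side" or "wrist"; returns the picture (400x640x3 uint8, blue, green, red); there is no depth.
- arm.camera_info(name): a dict with "K" (3x3 intrinsics, pixels), "k1" (the pictures are not rectified: a ray, as slopes to the right and down, at radius r is drawn at 1 + k1 r^2 times it, then the intrinsics apply), "extrinsics" (4x4, takes a point from camera to world coordinates). Camera axes: x right, y down, z forward; pixel columns grow to the right and rows downward; lengths in m; the calibration is good to about 2 mm. A picture is of the moment at which its call begins: read the wrist's pose just before it. camera_info takes no time and is no camera call; for the wrist camera it gives the pose at the moment of the call.
- arm.job_done(): hands the job in; it is judged then, once.
Trained networks look in the newest picture that a camera, given by its name, has taken for a name from the list of things; names that differ only in an ending like _2 or _b are one class to them, and where a whole thing is asked for, a point or a joint stands for the part that bears it (a point fixed in the world has none). Each returns a list of dicts, best first, with "score" (0 to 1); they miss things now and then, are a little off and sometimes report something else, mostly with a low value. They report only what shows in the picture. A call takes as long as a camera call. They do not tell look-alikes from the thing itself.
- arm.find_in(camera, name): "position" ([x, y, z] in m, in world coordinates, good to about 4 mm: the middle of the surface that is visible of it).
- arm.silhouettes(camera, name): "pixels" (400x640 bool, what is visible of it).
- arm.pinpoint(camera, name): "position" ([x, y, z] in m, in world coordinates, good to about 4 mm: a listed point, or the origin of a listed thing).
The state is a dict: "t": time; "q": joint angles; "qd": joint speeds; "joint_efforts": joint torques, N m; "eef_pos": TCP position; "ee_rot": TCP orientation; "force": force on the tool from outside, world axes, zero at the start; "moment": the same for the moment, N m; "width": finger opening in m; "gripper_force": force on a finger pad.
Only numpy, scipy, OpenCV 4.12 (cv2) and the standard library are available. Lean on these libraries where they do the work, as an engineer would, in place of code of your own. Each camera call takes 0.05 s, during which the arm holds its last target. There are 200 camera calls.

## Working session

There is one attempt and no reset: what is moved stays moved. The work goes in short steps, Python scripts to look and compute and a tool call to move; the robot and the scene stay as the last step left them, time stands still between calls to the robot, and variables do not carry over. Pictures are saved under pics/ and viewed, at most 10 in all, crops included, and the job is handed in when it is done.

Besides the shell and the picture viewer there is one more tool, called after ">>>" by a JSON object that holds its "name" and its "arguments". move_arm: Moves the arm, as the interface text tells. Its arguments: {"type":"object","properties":{"increments":{"type":"array"},"force":{"type":"number"}},"required":["increments"]}

```bash
mkdir -p pics
python3 - <<'E'
from station import arm
import cv2,numpy as np
s=arm.get_state();print(s['t'],np.round(s['eef_pos'],3),s['ee_rot'],s['width'])
a=arm.grab_frame('scene');cv2.imwrite('pics/a.png',a)
for n in ['trough_floor','bay1','bay2','bay3','slab_center','rack','bar1_center','piece1_center','mug_center','honey_jar_center','spice_jar_center']:
    for d in arm.pinpoint('scene',n)[:4]: print(n,np.round(d['position'],3),round(d['score'],2))
b=arm.grab_frame('side');cv2.imwrite('pics/b.png',b)
for n in ['trough_floor','bay1','slab_center','rack','bar1_center','piece1_center']:
    for d in arm.pinpoint('side',n)[:4]: print('side',n,np.round(d['position'],3),round(d['score'],2))
print(arm.get_state()['t'])
E
```

```text
0.0 [0.287 0.611 0.291] [ 3.13992856e+00 -1.52625201e-04 -4.38890062e-01] 0.0873876875941156
trough_floor [ 0.444 -0.322  0.058] 0.81
trough_floor [ 0.431 -0.077  0.018] 0.28
bay1 [ 0.436 -0.346  0.064] 0.89
bay1 [ 0.436 -0.4    0.06 ] 0.81
bay1 [ 0.44  -0.296  0.055] 0.59
bay2 [ 0.436 -0.346  0.064] 0.89
bay2 [ 0.436 -0.4    0.06 ] 0.81
bay2 [ 0.44  -0.296  0.055] 0.59
bay3 [ 0.436 -0.346  0.064] 0.89
bay3 [ 0.436 -0.4    0.06 ] 0.81
bay3 [ 0.44  -0.296  0.055] 0.59
slab_center [ 0.448 -0.238  0.071] 0.47
rack [0.47  0.264 0.002] 0.94
bar1_center [0.467 0.303 0.027] 0.79
piece1_center [ 0.432 -0.078  0.019] 0.73
mug_center [0.313 0.235 0.05 ] 0.6
honey_jar_center [ 0.327 -0.412  0.054] 0.9
spice_jar_center [0.52  0.089 0.057] 0.96
side trough_floor [ 0.443 -0.321  0.058] 0.74
side bay1 [ 0.434 -0.398  0.066] 0.75
side bay1 [ 0.438 -0.345  0.058] 0.48
side rack [ 0.331 -0.413  0.053] 0.27
0.95
```

View pics/a.png

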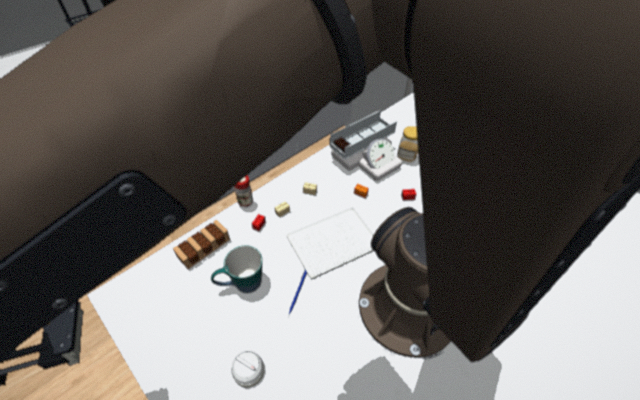

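View pics/b.png

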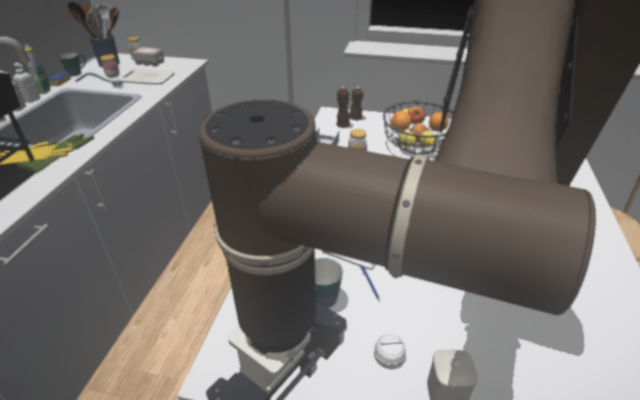

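The scene picture shows the rack with three bars at (202,243), mug (240,268) in front of it, cream pieces at (282,209) and (310,188), scale with slab at (341,143) and honey jar at (410,138). Red and orange look-alikes lie at (258,222), (361,190) and (408,194). The side view is blocked by the arm. I'll move above the rack next and use the wrist camera.

```bash
cat > h.py <<'E'
from station import arm
import numpy as np, cv2
from scipy.spatial.transform import Rotation as R
def plan(wps, vmax=0.038, wmax=0.11):
    """waypoints (x,y,z,yaw) of TCP, tool down -> rows in tool axes (mm / mrad rounded, remainder carried)"""
    s=arm.get_state(); p=np.array(s['eef_pos']); yaw=s['ee_rot'][2]
    for x,y,z,w in wps:
        t=np.array([x,y,z]); dw=(w-yaw+np.pi)%(2*np.pi)-np.pi
        n=max(1,int(np.ceil(max(np.linalg.norm(t-p)/vmax,abs(dw)/wmax)-0.02)))
        out=[]; p0=p.copy(); y0=yaw
        for i in range(1,n+1):
            g=p0+(t-p0)*i/n-p; c,sn=np.cos(yaw),np.sin(yaw)
            l=np.round([c*g[0]+sn*g[1], sn*g[0]-c*g[1], -g[2]],3)
            tw=round(-(y0+dw*i/n-yaw),3)
            out.append('{"dx":%g,"dy":%g,"dz":%g,"twist":%g}'%(*l+0,tw+0))
            p=p+[c*l[0]+sn*l[1], sn*l[0]-c*l[1], -l[2]]; yaw-=tw
        print(n,'rows to',(x,y,z,round(w,3))); print(',\n'.join(out))
def pix2world(cam,uv,z,info=None):
    I=info or arm.camera_info(cam); E=np.array(I['extrinsics']); K=np.array(I['K'])
    d=cv2.undistortPoints(np.float64(uv).reshape(-1,1,2),K,np.array([I['k1'],0,0,0,0.])).reshape(-1,2)
    r=np.c_[d,np.ones(len(d))]@E[:3,:3].T; o=E[:3,3]
    return o+r*((z-o[2])/r[:,2])[:,None]
def st():
    s=arm.get_state();print('t',round(s['t'],2),np.round(s['eef_pos'],4),'rpy',np.round(s['ee_rot'],3),'F',np.round(s['force'],1),'w',round(s['width'],4),round(s['gripper_force'],1));return s
E
python3 -c "
from h import *
plan([(0.44,0.26,0.33,-1.57)])
I=arm.camera_info('wrist');print(I['K'],I['k1']);E=np.array(I['extrinsics']);s=arm.get_state();r=R.from_euler('xyz',s['ee_rot']).as_matrix();print(r.T@E[:3,:3],r.T@(E[:3,3]-s['eef_pos']))
print(s['q'])"
```

```text
11 rows to (0.44, 0.26, 0.33, -1.57)
{"dx":0.026,"dy":0.023,"dz":-0.003,"twist":0.103},
{"dx":0.029,"dy":0.02,"dz":-0.004,"twist":0.103},
{"dx":0.03,"dy":0.017,"dz":-0.003,"twist":0.103},
{"dx":0.032,"dy":0.014,"dz":-0.004,"twist":0.102},
{"dx":0.033,"dy":0.011,"dz":-0.003,"twist":0.103},
{"dx":0.034,"dy":0.007,"dz":-0.004,"twist":0.103},
{"dx":0.035,"dy":0.004,"dz":-0.003,"twist":0.103},
{"dx":0.034,"dy":0,"dz":-0.004,"twist":0.103},
{"dx":0.035,"dy":-0.004,"dz":-0.003,"twist":0.103},
{"dx":0.034,"dy":-0.007,"dz":-0.003,"twist":0.102},
{"dx":0.033,"dy":-0.011,"dz":-0.004,"twist":0.103}
[[299.17910084   0.         319.3093986 ]
 [  0.         299.17910084 199.61829205]
 [  0.           0.           1.        ]] -0.011840057168908113
[[-8.35737583e-04 -9.50714735e-01 -3.10065791e-01]
 [ 9.99999649e-01 -8.15429730e-04 -1.95107721e-04]
 [-6.73450791e-05 -3.10065845e-01  9.50715082e-01]] [ 8.41211839e-02  1.71407892e-05 -9.31846959e-02]
[ 1.42008459e+00  3.58577193e-01  1.18909196e-02 -3.12975885e-06
 -1.22410151e+00 -2.88082247e-01]
```

>>> {"name": "move_arm", "arguments": {"increments": [{"dx": 0.026,"dy": 0.023,"dz": -0.003,"twist": 0.103,"jaw": 1},{"dx": 0.029,"dy": 0.02,"dz": -0.004,"twist": 0.103,"jaw": 1},{"dx": 0.03,"dy": 0.017,"dz": -0.003,"twist": 0.103,"jaw": 1},{"dx": 0.032,"dy": 0.014,"dz": -0.004,"twist": 0.102,"jaw": 1},{"dx": 0.033,"dy": 0.011,"dz": -0.003,"twist": 0.103,"jaw": 1},{"dx": 0.034,"dy": 0.007,"dz": -0.004,"twist": 0.103,"jaw": 1},{"dx": 0.035,"dy": 0.004,"dz": -0.003,"twist": 0.103,"jaw": 1},{"dx": 0.034,"dy": 0,"dz": -0.004,"twist": 0.103,"jaw": 1},{"dx": 0.035,"dy": -0.004,"dz": -0.003,"twist": 0.103,"jaw": 1},{"dx": 0.034,"dy": -0.007,"dz": -0.003,"twist": 0.102,"jaw": 1},{"dx": 0.033,"dy": -0.011,"dz": -0.004,"twist": 0.103,"jaw": 1},{"jaw": 1}]}}

```text
$.increments[11]: bad value
```

Run:
```python
from h import *
st()
for c in ['wrist','scene']:
    I=arm.camera_info(c); a=arm.grab_frame(c); cv2.imwrite(f'pics/c_{c}.png',a)
    for n in ['rack','bar1_center','piece1_center','mug_center','trough_floor','bay1','slab_center']:
        for d in arm.pinpoint(c,n)[:4]: print(c,n,np.round(d['position'],3),round(d['score'],2))
st()
```

```text
t 0.95 [0.2868 0.611  0.2922] rpy [-3.142  0.    -0.439] F [-0.2 -0.5 -0. ] w 0.0877 0.0
scene rack [0.467 0.264 0.001] 0.82
scene bar1_center [0.469 0.304 0.025] 0.71
scene piece1_center [ 0.433 -0.077  0.017] 0.64
scene mug_center [0.311 0.236 0.048] 0.94
scene trough_floor [ 0.443 -0.319  0.058] 0.84
scene bay1 [ 0.433 -0.398  0.061] 0.78
scene bay1 [0.464 0.306 0.025] 0.74
scene bay1 [ 0.438 -0.346  0.061] 0.63
scene bay1 [ 0.442 -0.298  0.058] 0.6
scene slab_center [ 0.45  -0.24   0.075] 0.66
t 1.75 [0.2868 0.611  0.2922] rpy [-3.142 -0.    -0.439] F [-0.4  0.9 -0. ] w 0.0875 0.0
```

>>> {"name": "move_arm", "arguments": {"increments": [{"dx": 0.026,"dy": 0.023,"dz": -0.003,"twist": 0.103,"jaw": 1},{"dx": 0.029,"dy": 0.02,"dz": -0.004,"twist": 0.103,"jaw": 1},{"dx": 0.03,"dy": 0.017,"dz": -0.003,"twist": 0.103,"jaw": 1},{"dx": 0.032,"dy": 0.014,"dz": -0.004,"twist": 0.102,"jaw": 1},{"dx": 0.033,"dy": 0.011,"dz": -0.003,"twist": 0.103,"jaw": 1},{"dx": 0.034,"dy": 0.007,"dz": -0.004,"twist": 0.103,"jaw": 1},{"dx": 0.035,"dy": 0.004,"dz": -0.003,"twist": 0.103,"jaw": 1},{"dx": 0.034,"dy": 0,"dz": -0.004,"twist": 0.103,"jaw": 1},{"dx": 0.035,"dy": -0.004,"dz": -0.003,"twist": 0.103,"jaw": 1},{"dx": 0.034,"dy": -0.007,"dz": -0.003,"twist": 0.102,"jaw": 1},{"dx": 0.033,"dy": -0.011,"dz": -0.004,"twist": 0.103,"jaw": 1},{"dx": 0,"dy": 0,"dz": 0,"twist": 0,"jaw": 1}]}}

```text
t: 2.75
eef_pos: [0.4416, 0.2563, 0.3314]
ee_rot: [-3.14, 0.0, -1.579]
force: [0.0, 0.9, 0.2]
width: 0.0878
gripper_force: 0.0
```

Run:
```python
from h import *
st()
for c in ['wrist','scene']:
    I=arm.camera_info(c); a=arm.grab_frame(c); cv2.imwrite(f'pics/c_{c}.png',a)
    for n in ['rack','bar1_center','piece1_center','mug_center','slab_center']:
        for d in arm.pinpoint(c,n)[:4]: print(c,n,np.round(d['position'],3),round(d['score'],2))
st()
```

```text
t 2.75 [0.4416 0.2563 0.3314] rpy [-3.14   0.    -1.579] F [0.  0.9 0.2] w 0.0878 0.0
wrist rack [ 0.473  0.263 -0.003] 0.77
wrist piece1_center [0.517 0.092 0.051] 0.43
wrist mug_center [0.309 0.236 0.048] 0.84
scene rack [ 0.468  0.264 -0.003] 0.58
scene bar1_center [ 0.439 -0.296  0.061] 0.7
scene bar1_center [ 0.432 -0.4    0.061] 0.68
scene bar1_center [0.467 0.307 0.029] 0.51
scene piece1_center [ 0.432 -0.081  0.021] 0.55
scene mug_center [0.314 0.235 0.044] 0.98
scene mug_center [ 0.468  0.263 -0.001] 0.29
scene slab_center [ 0.45  -0.238  0.074] 0.53
t 3.35 [0.4401 0.2608 0.33  ] rpy [ 3.141 -0.    -1.569] F [ 0.1  0.2 -0.7] w 0.0872 0.0
```

View pics/c_wrist.png

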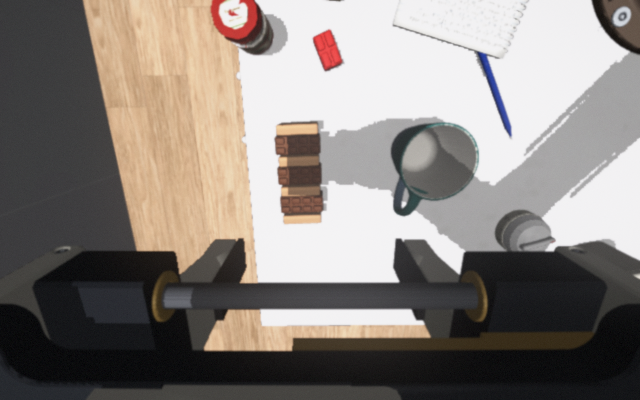

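The wrist picture shows the rack at (300,172), with bars at (297,144), (300,175) and (301,203). The mug is at (440,160), its handle at (405,200) pointing towards the rack's +y side. I'll measure the bars and the mug clearance precisely.

Run:
```python
from h import *
st()
I=arm.camera_info('wrist'); a=arm.grab_frame('wrist'); cv2.imwrite('pics/d.png',a)
hsv=cv2.cvtColor(a,cv2.COLOR_BGR2HSV)
roi=np.zeros(a.shape[:2],bool); roi[105:240,262:335]=1
m=((hsv[...,2]<120)&(hsv[...,0]<15)&(hsv[...,1]>70)&roi).astype(np.uint8)
n,l,s,c=cv2.connectedComponentsWithStats(cv2.morphologyEx(m,cv2.MORPH_OPEN,np.ones((3,3))))
for i in range(1,n):
    if s[i,4]<150: continue
    ys,xs=np.where(l==i); P=pix2world('wrist',np.c_[xs,ys],0.044,I)[:,:2]
    r=cv2.minAreaRect((P*1000).astype(np.float32)); print(s[i],c[i],r)
d=[x for x in arm.silhouettes('wrist','rack')[:1]]
for x in d:
    ys,xs=np.where(x['pixels']);print('rack',x['score'],cv2.minAreaRect((pix2world('wrist',np.c_[xs,ys],0.046,I)[:,:2]*1000).astype(np.float32)))
for x in arm.silhouettes('wrist','mug_center')[:1]:
    ys,xs=np.where(x['pixels'])
    for z in (0.03,0.07,0.099):
        P=pix2world('wrist',np.c_[xs,ys],z,I); print('mug',z,P.min(0),P.max(0), 'pt at max y',P[P[:,1].argmax()],'pt max x',P[P[:,0].argmax()])
```

```text
t 3.35 [0.4401 0.2608 0.33  ] rpy [ 3.141 -0.    -1.569] F [ 0.1  0.2 -0.7] w 0.0872 0.0
[280 135  21  18 159] [290.29559748 143.03773585] ((476.7292175292969, 226.585693359375), (29.405719757080078, 16.1583309173584), 63.37882614135742)
[296 136  21  14 175] [307.64       143.22857143] ((456.5668029785156, 224.66737365722656), (25.333049774169922, 16.177165985107422), 0.057268328964710236)
[282 162  37  21 510] [301.65686275 172.04705882] ((465.3244323730469, 262.3696594238281), (47.86972427368164, 24.99224090576172), 3.2667698860168457)
rack 0.8 ((467.3387756347656, 261.7940979003906), (51.80529022216797, 134.35501098632812), 1.474157452583313)
mug 0.03 [0.22985416 0.19634542 0.03      ] [0.34744876 0.32422189 0.03      ] pt at max y [0.32777272 0.32422189 0.03      ] pt max x [0.34744876 0.22945585 0.03      ]
mug 0.07 [0.25120381 0.19431212 0.07      ] [0.35683598 0.30918022 0.07      ] pt at max y [0.3391615  0.30918022 0.07      ] pt max x [0.35683598 0.22405435 0.07      ]
mug 0.099 [0.26668231 0.19283798 0.099     ] [0.36364171 0.298275   0.099     ] pt at max y [0.34741837 0.298275   0.099     ] pt max x [0.36364171 0.22013827 0.099     ]
```

Run:
```python
from h import *
uv=[(258,222),(282,209),(310,188),(361,190),(408,194),(290,240),(350,210),(312,275),(374,243),(245,190),(341,143),(381,152)]
for u,p in zip(uv,pix2world('scene',uv,0.015)): print(u,np.round(p[:2],3))
plan([(0.4665,0.303,0.20,-1.54),(0.4665,0.303,0.082,-1.54)])
```

```text
(258, 222) [0.43  0.113]
(282, 209) [0.422 0.035]
(310, 188) [ 0.428 -0.077]
(361, 190) [ 0.319 -0.183]
(408, 194) [ 0.214 -0.273]
(290, 240) [0.325 0.087]
(350, 210) [ 0.288 -0.104]
(312, 275) [0.209 0.115]
(374, 243) [ 0.168 -0.069]
(245, 190) [0.552 0.069]
(341, 143) [ 0.509 -0.291]
(381, 152) [ 0.389 -0.356]
4 rows to (0.4665, 0.303, 0.2, -1.54)
{"dx":-0.011,"dy":-0.007,"dz":0.033,"twist":-0.007},
{"dx":-0.01,"dy":-0.006,"dz":0.032,"twist":-0.008},
{"dx":-0.011,"dy":-0.007,"dz":0.033,"twist":-0.007},
{"dx":-0.01,"dy":-0.007,"dz":0.032,"twist":-0.007}
4 rows to (0.4665, 0.303, 0.082, -1.54)
{"dx":0,"dy":0,"dz":0.03,"twist":0},
{"dx":0,"dy":0,"dz":0.029,"twist":0},
{"dx":0,"dy":0,"dz":0.03,"twist":0},
{"dx":0,"dy":0,"dz":0.029,"twist":0}
```

>>> {"name": "move_arm", "arguments": {"increments": [{"dx": -0.011,"dy": -0.007,"dz": 0.033,"twist": -0.007,"jaw": 1},{"dx": -0.01,"dy": -0.006,"dz": 0.032,"twist": -0.008,"jaw": 1},{"dx": -0.011,"dy": -0.007,"dz": 0.033,"twist": -0.007,"jaw": 1},{"dx": -0.01,"dy": -0.007,"dz": 0.032,"twist": -0.007,"jaw": 1},{"dx": 0,"dy": 0,"dz": 0.03,"twist": 0,"jaw": 1},{"dx": 0,"dy": 0,"dz": 0.02,"twist": 0,"jaw": 1},{"dx": 0,"dy": 0,"dz": 0,"twist": 0,"jaw": 1}]}}

```text
t: 4.08
eef_pos: [0.4651, 0.3009, 0.1456]
ee_rot: [3.136, -0.006, -1.542]
force: [-0.1, -1.3, -0.0]
width: 0.0878
gripper_force: 0.0
```

Run:
```python
from h import *
st()
a=arm.grab_frame('wrist'); b=arm.grab_frame('scene')
cv2.imwrite('pics/e.png',np.hstack([a[:, 100:540],cv2.resize(b[130:280,160:320],(360,338))[:, :].copy() if 0 else cv2.copyMakeBorder(cv2.resize(b[130:280,160:320],(356,334)),0,66,0,0,cv2.BORDER_CONSTANT)]))
for x in arm.silhouettes('scene','piece1_center')[:5]:
    ys,xs=np.where(x['pixels']);P=pix2world('scene',np.c_[xs,ys],0.02)
    print('piece',round(x['score'],2),xs.mean(),ys.mean(),cv2.minAreaRect((P[:,:2]*1000).astype(np.float32)))
```

```text
t 4.08 [0.4651 0.3009 0.1456] rpy [ 3.136 -0.006 -1.542] F [-0.1 -1.3 -0. ] w 0.0878 0.0
piece 0.6 309.0689655172414 188.50344827586207 ((424.3253173828125, -71.29925537109375), (44.35243606567383, 43.53783416748047), 28.213735580444336)
```

View pics/e.png

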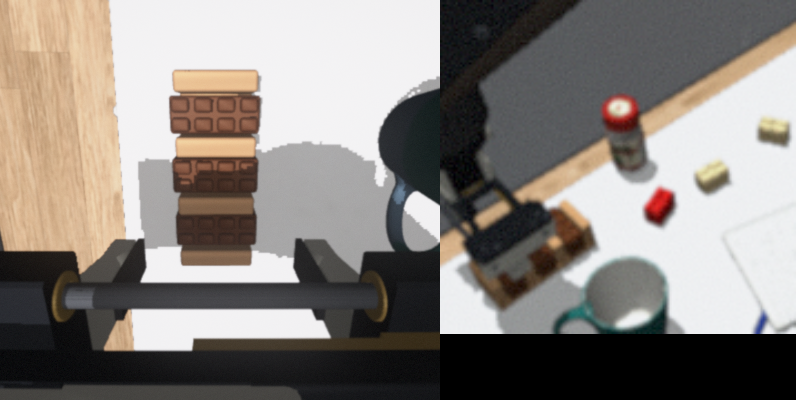

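The left half (wrist) shows the fingers straddling bar1 at (217,228) and the rack square to the gripper. The right half shows the two cream pieces at (712,176) and (774,130), the red look-alike at (660,205) and the table edge just past the spice jar. I'll check the bar1 corners and the table edge.

Run:
```python
from h import *
st()
f=lambda uv,z:print(np.round(pix2world('wrist',uv,z)[:,:2],4).tolist())
f([(278,210),(355,210),(277,244),(355,244)],.044)   # bar1 top corners
f([(273,71),(357,71),(282,264),(351,264)],.046)      # rack outer
f([(211,50),(227,270)],0)                            # white edge
plan([(0.4665,0.303,0.082,-1.54)])
```

```text
t 4.23 [0.4674 0.3032 0.1513] rpy [-3.141  0.    -1.54 ] F [1.  0.3 0.2] w 0.0878 0.0
[[0.4969, 0.2929], [0.442, 0.2912], [0.498, 0.3197], [0.4402, 0.318]]
[[0.4986, 0.2014], [0.4471, 0.1999], [0.4942, 0.3353], [0.4424, 0.3337]]
[[0.5511, 0.1842], [0.5514, 0.3703]]
2 rows to (0.4665, 0.303, 0.082, -1.54)
{"dx":0,"dy":0,"dz":0.035,"twist":0},
{"dx":0,"dy":0.001,"dz":0.034,"twist":0}
```

>>> {"name": "move_arm", "arguments": {"increments": [{"dx": -0.002,"dy": -0.002,"dz": 0.03,"twist": 0,"jaw": 1},{"dx": 0,"dy": 0,"dz": 0.025,"twist": 0,"jaw": 1},{"dx": 0,"dy": 0,"dz": 0.015,"twist": 0,"jaw": 1},{"dx": 0,"dy": 0,"dz": 0,"twist": 0,"jaw": 0.2},{"dx": 0,"dy": 0,"dz": 0,"twist": 0,"jaw": 0},{"dx": 0,"dy": 0,"dz": 0,"twist": 0,"jaw": 0},{"dx": 0,"dy": 0,"dz": 0,"twist": 0,"jaw": 0},{"dx": 0,"dy": 0,"dz": 0,"twist": 0,"jaw": 0}], "force": 15}}

```text
t: 4.9
eef_pos: [0.4693, 0.3054, 0.0818]
ee_rot: [-3.14, 0.002, -1.541]
force: [-0.6, 0.6, 0.9]
width: 0.0597
gripper_force: 0.3
```

>>> {"name": "move_arm", "arguments": {"increments": [{"dx": 0,"dy": 0,"dz": 0,"twist": 0,"jaw": 0},{"dx": 0,"dy": 0,"dz": 0,"twist": 0,"jaw": 0},{"dx": 0,"dy": 0,"dz": -0.005,"twist": 0,"jaw": 0},{"dx": 0,"dy": 0,"dz": -0.01,"twist": 0,"jaw": 0},{"dx": 0,"dy": 0,"dz": -0.015,"twist": 0,"jaw": 0},{"dx": 0,"dy": 0,"dz": -0.02,"twist": 0,"jaw": 0},{"dx": 0,"dy": 0,"dz": -0.02,"twist": 0,"jaw": 0}]}}

```text
t: 5.48
eef_pos: [0.4686, 0.3045, 0.1515]
ee_rot: [3.141, -0.001, -1.541]
force: [-1.4, 0.0, -0.5]
width: 0.0576
gripper_force: 15.0
```

Run:
```python
from h import *
st()
a=arm.grab_frame('wrist'); cv2.imwrite('pics/f.png',a)
plan([(0.468,0.27,0.23,-1.54),(0.475,-0.035,0.23,-1.571),(0.475,-0.035,0.12,-1.571)])
```

```text
t 5.48 [0.4686 0.3045 0.1515] rpy [ 3.141e+00 -1.000e-03 -1.541e+00] F [-1.4  0.  -0.5] w 0.0576 15.0
3 rows to (0.468, 0.27, 0.23, -1.54)
{"dx":0.012,"dy":0.001,"dz":-0.025,"twist":0},
{"dx":0.012,"dy":0.001,"dz":-0.024,"twist":0},
{"dx":0.012,"dy":0.001,"dz":-0.025,"twist":0}
9 rows to (0.475, -0.035, 0.23, -1.571)
{"dx":0.034,"dy":0,"dz":0,"twist":0.003},
{"dx":0.034,"dy":0.001,"dz":0,"twist":0.004},
{"dx":0.034,"dy":0,"dz":0,"twist":0.003},
{"dx":0.034,"dy":0,"dz":0,"twist":0.004},
{"dx":0.033,"dy":-0.001,"dz":0,"twist":0.003},
{"dx":0.034,"dy":0,"dz":0,"twist":0.004},
{"dx":0.034,"dy":0,"dz":0,"twist":0.003},
{"dx":0.034,"dy":-0.001,"dz":0,"twist":0.004},
{"dx":0.034,"dy":0,"dz":0,"twist":0.003}
3 rows to (0.475, -0.035, 0.12, -1.571)
{"dx":0,"dy":0,"dz":0.037,"twist":0},
{"dx":0,"dy":0,"dz":0.036,"twist":0},
{"dx":0,"dy":0,"dz":0.037,"twist":0}
```

View pics/f.png

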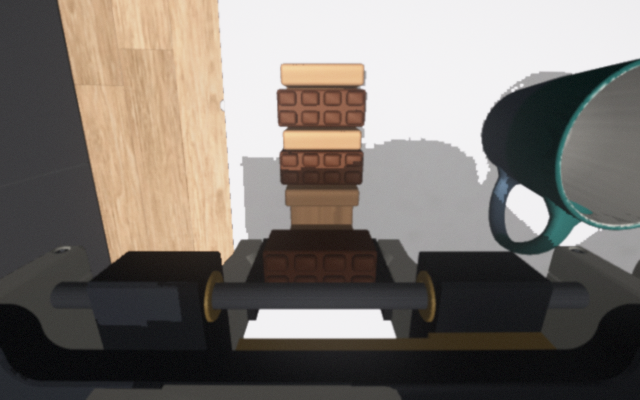

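The picture shows bar1 held level between the fingers at (320,258), with its slot empty. I'll carry it to the free table spot.

>>> {"name": "move_arm", "arguments": {"increments": [{"dx": 0.012,"dy": 0.001,"dz": -0.025,"twist": 0,"jaw": 0},{"dx": 0.012,"dy": 0.001,"dz": -0.024,"twist": 0,"jaw": 0},{"dx": 0.012,"dy": 0.001,"dz": -0.025,"twist": 0,"jaw": 0},{"dx": 0.034,"dy": 0,"dz": 0,"twist": 0.003,"jaw": 0},{"dx": 0.034,"dy": 0.001,"dz": 0,"twist": 0.004,"jaw": 0},{"dx": 0.034,"dy": 0,"dz": 0,"twist": 0.003,"jaw": 0},{"dx": 0.034,"dy": 0,"dz": 0,"twist": 0.004,"jaw": 0},{"dx": 0.033,"dy": -0.001,"dz": 0,"twist": 0.003,"jaw": 0},{"dx": 0.034,"dy": 0,"dz": 0,"twist": 0.004,"jaw": 0},{"dx": 0.034,"dy": 0,"dz": 0,"twist": 0.003,"jaw": 0},{"dx": 0.034,"dy": -0.001,"dz": 0,"twist": 0.004,"jaw": 0},{"dx": 0.034,"dy": 0,"dz": 0,"twist": 0.003,"jaw": 0}]}}

```text
t: 6.53
eef_pos: [0.4725, -0.0379, 0.2252]
ee_rot: [-3.14, 0.0, -1.572]
force: [0.8, 0.2, -0.2]
width: 0.058
gripper_force: 15.0
```

>>> {"name": "move_arm", "arguments": {"increments": [{"dx": 0,"dy": 0,"dz": 0.03,"twist": 0,"jaw": 0},{"dx": 0,"dy": 0,"dz": 0,"twist": 0,"jaw": 0},{"dx": 0,"dy": 0,"dz": 0,"twist": 0,"jaw": 0}]}}

```text
t: 6.78
eef_pos: [0.4719, -0.0369, 0.194]
ee_rot: [3.139, -0.001, -1.573]
force: [0.6, -0.2, -0.3]
width: 0.0577
gripper_force: 15.0
```

Run:
```python
from h import *
st()
a=arm.grab_frame('wrist'); cv2.imwrite('pics/g.png',a);I=arm.camera_info('wrist')
hsv=cv2.cvtColor(a,cv2.COLOR_BGR2HSV)
for x in arm.silhouettes('wrist','piece1_center')[:5]:
    ys,xs=np.where(x['pixels']);P=pix2world('wrist',np.c_[xs,ys],0.03,I)
    print('piece',round(x['score'],2),xs.mean(),ys.mean(),np.median(hsv[ys,xs],0),cv2.minAreaRect((P[:,:2]*1000).astype(np.float32)))
for n in ['piece1_center','slab_center','bay1','trough_floor','spice_jar_center']:
    for d in arm.pinpoint('wrist',n)[:4]: print(n,np.round(d['position'],3),round(d['score'],2))
plan([(0.475,-0.035,0.12,-1.571)])
```

```text
t 6.78 [ 0.4719 -0.0369  0.194 ] rpy [ 3.139e+00 -1.000e-03 -1.573e+00] F [ 0.6 -0.2 -0.3] w 0.0577 15.0
piece 0.59 366.0979847116053 152.51424600416956 [ 19.  66. 161.] ((431.94378662109375, -79.11659240722656), (39.377685546875, 28.382230758666992), 32.149192810058594)
piece1_center [ 0.433 -0.08   0.017] 0.69
spice_jar_center [0.518 0.094 0.051] 0.83
spice_jar_center [ 0.432 -0.077  0.016] 0.34
2 rows to (0.475, -0.035, 0.12, -1.571)
{"dx":0,"dy":-0.001,"dz":0.037,"twist":0},
{"dx":-0.001,"dy":-0.001,"dz":0.038,"twist":0.001}
```

View pics/g.png

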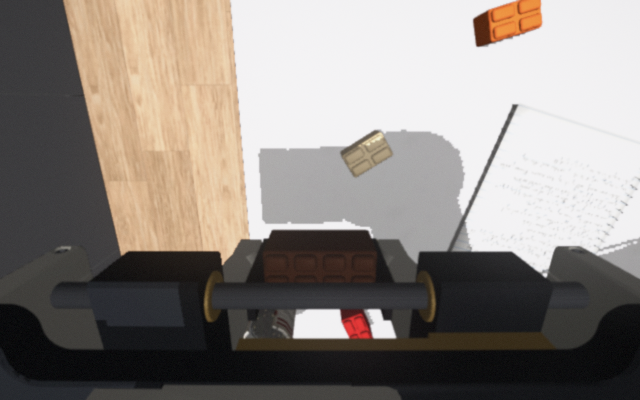

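The picture shows the cream piece at (366,152), an orange look-alike at (510,20), and the bar's landing spot clear. Lowering now.

>>> {"name": "move_arm", "arguments": {"increments": [{"dx": -0.002,"dy": -0.004,"dz": 0.035,"twist": 0,"jaw": 0},{"dx": -0.002,"dy": -0.003,"dz": 0.035,"twist": 0,"jaw": 0},{"dx": 0,"dy": 0,"dz": 0.03,"twist": 0,"jaw": 0},{"dx": 0,"dy": 0,"dz": 0.015,"twist": 0,"jaw": 0},{"dx": 0,"dy": 0,"dz": 0.005,"twist": 0,"jaw": 0},{"dx": 0,"dy": 0,"dz": 0,"twist": 0,"jaw": 0}]}}

```text
t: 7.63
eef_pos: [0.4794, -0.0321, 0.0733]
ee_rot: [3.139, -0.001, -1.571]
force: [-0.2, -0.3, -0.0]
width: 0.0576
gripper_force: 15.0
```

>>> {"name": "move_arm", "arguments": {"increments": [{"dx": 0,"dy": 0,"dz": 0.001,"twist": 0,"jaw": 0},{"dx": 0,"dy": 0,"dz": 0.001,"twist": 0,"jaw": 0},{"dx": 0,"dy": 0,"dz": 0,"twist": 0,"jaw": 0}]}}

```text
t: 7.88
eef_pos: [0.4805, -0.032, 0.0733]
ee_rot: [-3.139, 0.001, -1.572]
force: [0.3, 0.0, -1.7]
width: 0.0583
gripper_force: 15.0
```

>>> {"name": "move_arm", "arguments": {"increments": [{"dx": 0,"dy": 0,"dz": 0.001,"twist": 0,"jaw": 0},{"dx": 0,"dy": 0,"dz": 0,"twist": 0,"jaw": 0}]}}

```text
t: 8.05
eef_pos: [0.4801, -0.0322, 0.0718]
ee_rot: [-3.14, 0.0, -1.572]
force: [-0.7, 0.2, -0.3]
width: 0.0583
gripper_force: 15.0
```

Run:
```python
from h import *
for i in range(3):
    st(); arm.grab_frame('side')
```

```text
t 8.05 [ 0.4801 -0.0322  0.0718] rpy [-3.14   0.    -1.572] F [-0.7  0.2 -0.3] w 0.0583 15.0
t 8.1 [ 0.48   -0.0322  0.0717] rpy [-3.141  0.    -1.572] F [ 0.1 -0.3 -0.1] w 0.058 15.0
t 8.15 [ 0.4799 -0.0323  0.0716] rpy [-3.141  0.    -1.572] F [ 1.1  0.1 -0.4] w 0.0577 15.0
```

Still about 1 to 2 mm above the table, so I'll lower a touch more and look for contact.

>>> {"name": "move_arm", "arguments": {"increments": [{"dx": 0,"dy": 0,"dz": 0.001,"twist": 0,"jaw": 0},{"dx": 0,"dy": 0,"dz": 0.001,"twist": 0,"jaw": 0},{"dx": 0,"dy": 0,"dz": 0,"twist": 0,"jaw": 0}]}}

```text
t: 8.45
eef_pos: [0.4799, -0.0323, 0.0695]
ee_rot: [-3.141, -0.0, -1.572]
force: [-1.5, -0.6, 6.3]
width: 0.0575
gripper_force: 15.0
```

>>> {"name": "move_arm", "arguments": {"increments": [{"dx": 0,"dy": 0,"dz": 0,"twist": 0,"jaw": 0.8},{"dx": 0,"dy": 0,"dz": 0,"twist": 0,"jaw": 0.8},{"dx": 0,"dy": 0,"dz": 0,"twist": 0,"jaw": 0.8},{"dx": 0,"dy": 0,"dz": -0.015,"twist": 0,"jaw": 0.8},{"dx": 0,"dy": 0,"dz": -0.035,"twist": 0,"jaw": 0.8},{"dx": 0,"dy": 0,"dz": -0.035,"twist": 0,"jaw": 0.8},{"dx": 0,"dy": 0,"dz": -0.035,"twist": 0,"jaw": 0.8},{"dx": 0,"dy": 0,"dz": 0,"twist": 0,"jaw": 0.14}]}}

```text
t: 9.12
eef_pos: [0.483, -0.0318, 0.1956]
ee_rot: [-3.132, 0.002, -1.57]
force: [1.3, 1.5, 0.6]
width: 0.0759
gripper_force: 0.0
```

Run:
```python
from h import *
st()
plan([(0.480,-0.040,0.19,-3.1416),(0.480,-0.040,0.120,-3.1416)])
```

```text
t 9.12 [ 0.483  -0.0318  0.1956] rpy [-3.132e+00  2.000e-03 -1.570e+00] F [1.3 1.5 0.6] w 0.0759 0.0
15 rows to (0.48, -0.04, 0.19, -3.142)
{"dx":0.001,"dy":0,"dz":0,"twist":0.105},
{"dx":0,"dy":0,"dz":0.001,"twist":0.105},
{"dx":0.001,"dy":0,"dz":0,"twist":0.104},
{"dx":0,"dy":0,"dz":0.001,"twist":0.105},
{"dx":0.001,"dy":0,"dz":0,"twist":0.105},
{"dx":0.001,"dy":0,"dz":0,"twist":0.105},
{"dx":0,"dy":0,"dz":0.001,"twist":0.104},
{"dx":0.001,"dy":0,"dz":0,"twist":0.105},
{"dx":0,"dy":0,"dz":0,"twist":0.105},
{"dx":0.001,"dy":-0.001,"dz":0.001,"twist":0.105},
{"dx":0,"dy":0,"dz":0,"twist":0.104},
{"dx":0.001,"dy":0,"dz":0.001,"twist":0.105},
{"dx":0,"dy":-0.001,"dz":0,"twist":0.105},
{"dx":0,"dy":0,"dz":0,"twist":0.105},
{"dx":0,"dy":-0.001,"dz":0.001,"twist":0.104}
2 rows to (0.48, -0.04, 0.12, -3.142)
{"dx":0,"dy":0,"dz":0.035,"twist":0},
{"dx":0,"dy":0,"dz":0.035,"twist":0}
```

>>> {"name": "move_arm", "arguments": {"increments": [{"dx": 0,"dy": 0,"dz": 0,"twist": 0.12,"jaw": 0.14},{"dx": 0,"dy": 0,"dz": 0,"twist": 0.12,"jaw": 0.14},{"dx": 0,"dy": 0,"dz": 0,"twist": 0.12,"jaw": 0.14},{"dx": 0,"dy": 0,"dz": 0,"twist": 0.12,"jaw": 0.14},{"dx": 0,"dy": 0,"dz": 0,"twist": 0.12,"jaw": 0.14},{"dx": 0,"dy": 0,"dz": 0,"twist": 0.12,"jaw": 0.14},{"dx": 0,"dy": 0,"dz": 0,"twist": 0.12,"jaw": 0.14},{"dx": 0,"dy": 0,"dz": 0,"twist": 0.12,"jaw": 0.14},{"dx": 0,"dy": 0,"dz": 0,"twist": 0.12,"jaw": 0.14},{"dx": 0,"dy": 0,"dz": 0,"twist": 0.12,"jaw": 0.14},{"dx": 0,"dy": 0,"dz": 0,"twist": 0.12,"jaw": 0.14},{"dx": 0,"dy": 0,"dz": 0,"twist": 0.12,"jaw": 0.14}]}}

```text
t: 10.12
eef_pos: [0.4796, -0.0323, 0.1889]
ee_rot: [-3.142, -0.0, -3.018]
force: [-0.9, 0.0, 0.1]
width: 0.0499
gripper_force: 0.0
```

>>> {"name": "move_arm", "arguments": {"increments": [{"dx": 0,"dy": 0,"dz": 0,"twist": 0.12,"jaw": 0.14},{"dx": 0,"dy": 0,"dz": 0,"twist": 0.01,"jaw": 0.14},{"dx": 0,"dy": 0,"dz": 0,"twist": 0,"jaw": 0.14}]}}

```text
t: 10.37
eef_pos: [0.4797, -0.0323, 0.189]
ee_rot: [-3.142, -0.0, -3.139]
force: [0.8, -0.1, -0.1]
width: 0.0496
gripper_force: 0.0
```

Run:
```python
from h import *
st()
a=arm.grab_frame('wrist'); cv2.imwrite('pics/i.png',a);I=arm.camera_info('wrist')
hsv=cv2.cvtColor(a,cv2.COLOR_BGR2HSV)
m=((hsv[...,2]<130)&(hsv[...,0]<15)&(hsv[...,1]>70)); m[:, :150]=0; m[:,500:]=0
n,l,s,c=cv2.connectedComponentsWithStats(cv2.morphologyEx(m.astype(np.uint8),cv2.MORPH_CLOSE,np.ones((3,3))))
for i in range(1,n):
    if s[i,4]<300: continue
    ys,xs=np.where(l==i); P=pix2world('wrist',np.c_[xs,ys],0.032,I)[:,:2]
    print(s[i],cv2.minAreaRect((P*1000).astype(np.float32)))
plan([(0.480,-0.040,0.12,-3.1416),(0.480,-0.040,0.084,-3.1416)])
```

```text
t 10.37 [ 0.4797 -0.0323  0.189 ] rpy [-3.142 -0.    -3.139] F [ 0.8 -0.1 -0.1] w 0.0496 0.0
[452 125  48  40 354] ((427.0600891113281, 99.62548828125), (23.365243911743164, 39.299964904785156), 26.12785530090332)
[ 305  170   24   61 1224] ((477.58221435546875, -34.98333740234375), (55.67205047607422, 20.84364128112793), 0.6803634166717529)
2 rows to (0.48, -0.04, 0.12, -3.142)
{"dx":0,"dy":-0.004,"dz":0.035,"twist":0.002},
{"dx":0,"dy":-0.004,"dz":0.034,"twist":0.002}
1 rows to (0.48, -0.04, 0.084, -3.142)
{"dx":0,"dy":0,"dz":0.036,"twist":0}
```

View pics/i.png

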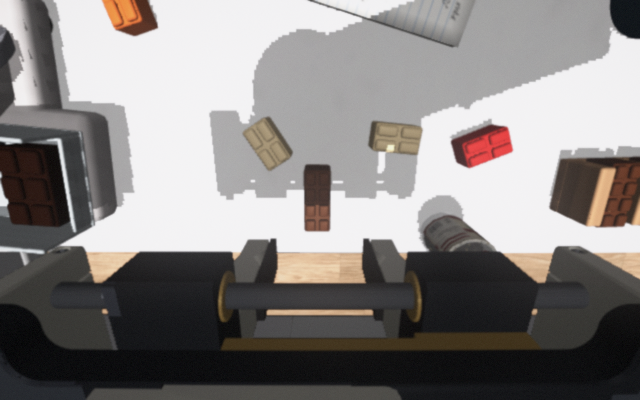

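The picture shows the bar upright at (317,198) and aligned, cream pieces at (267,143) and (396,137), and the slab in the trough at (33,183). I'll descend and grip across the bar's width.

>>> {"name": "move_arm", "arguments": {"increments": [{"dx": 0,"dy": -0.004,"dz": 0.035,"twist": 0.002,"jaw": 0.14},{"dx": 0,"dy": -0.003,"dz": 0.034,"twist": 0,"jaw": 0.14},{"dx": 0,"dy": 0,"dz": 0.025,"twist": 0,"jaw": 0.14},{"dx": 0,"dy": 0,"dz": 0.01,"twist": 0,"jaw": 0.14},{"dx": 0,"dy": 0,"dz": 0,"twist": 0,"jaw": 0},{"dx": 0,"dy": 0,"dz": 0,"twist": 0,"jaw": -0.2},{"dx": 0,"dy": 0,"dz": 0,"twist": 0,"jaw": -0.4},{"dx": 0,"dy": 0,"dz": 0,"twist": 0,"jaw": -0.7},{"dx": 0,"dy": 0,"dz": 0,"twist": 0,"jaw": -0.7},{"dx": 0,"dy": 0,"dz": 0,"twist": 0,"jaw": -0.7}], "force": 15}}

```text
t: 11.25
eef_pos: [0.4805, -0.039, 0.0862]
ee_rot: [3.141, 0.002, 3.14]
force: [-1.1, 0.8, 5.9]
width: 0.0237
gripper_force: 15.0
```

>>> {"name": "move_arm", "arguments": {"increments": [{"dx": 0,"dy": 0,"dz": -0.01,"twist": 0,"jaw": -0.7},{"dx": 0,"dy": 0,"dz": -0.02,"twist": 0,"jaw": -0.7},{"dx": 0,"dy": 0,"dz": -0.035,"twist": 0,"jaw": -0.7},{"dx": 0,"dy": 0,"dz": -0.035,"twist": 0,"jaw": -0.7},{"dx": 0,"dy": 0,"dz": -0.035,"twist": 0,"jaw": -0.7},{"dx": 0,"dy": 0,"dz": -0.035,"twist": 0,"jaw": -0.7}]}}

```text
t: 11.75
eef_pos: [0.4792, -0.0394, 0.2574]
ee_rot: [3.141, 0.001, 3.14]
force: [2.0, 1.5, -0.5]
width: 0.024
gripper_force: 15.0
```

Run:
```python
from h import *
st()
plan([(0.44,-0.27,0.28,-3.1416)])
```

```text
t 11.75 [ 0.4792 -0.0394  0.2574] rpy [3.141e+00 1.000e-03 3.140e+00] F [ 2.   1.5 -0.5] w 0.024 15.0
7 rows to (0.44, -0.27, 0.28, -3.142)
{"dx":0.006,"dy":-0.033,"dz":-0.003,"twist":0},
{"dx":0.005,"dy":-0.033,"dz":-0.003,"twist":-0.001},
{"dx":0.006,"dy":-0.033,"dz":-0.004,"twist":0},
{"dx":0.005,"dy":-0.033,"dz":-0.003,"twist":0},
{"dx":0.006,"dy":-0.033,"dz":-0.003,"twist":0},
{"dx":0.005,"dy":-0.033,"dz":-0.003,"twist":-0.001},
{"dx":0.006,"dy":-0.033,"dz":-0.004,"twist":0}
```

>>> {"name": "move_arm", "arguments": {"increments": [{"dx": 0.006,"dy": -0.033,"dz": -0.003,"twist": 0,"jaw": -0.7},{"dx": 0.005,"dy": -0.033,"dz": -0.003,"twist": 0,"jaw": -0.7},{"dx": 0.006,"dy": -0.033,"dz": -0.004,"twist": 0,"jaw": -0.7},{"dx": 0.005,"dy": -0.033,"dz": -0.003,"twist": 0,"jaw": -0.7},{"dx": 0.006,"dy": -0.033,"dz": -0.003,"twist": 0,"jaw": -0.7},{"dx": 0.005,"dy": -0.033,"dz": -0.003,"twist": 0,"jaw": -0.7},{"dx": 0.006,"dy": -0.033,"dz": -0.004,"twist": 0,"jaw": -0.7},{"dx": 0,"dy": 0,"dz": 0,"twist": 0,"jaw": -0.7},{"dx": 0,"dy": 0,"dz": 0,"twist": 0,"jaw": -0.7}]}}

```text
t: 12.5
eef_pos: [0.4394, -0.2716, 0.2783]
ee_rot: [3.141, 0.0, 3.136]
force: [-0.6, 0.6, 0.0]
width: 0.0235
gripper_force: 15.0
```

Run:
```python
from h import *
st()
for c in ['wrist','scene']:
    a=arm.grab_frame(c); cv2.imwrite(f'pics/j_{c}.png',a)
    for n in ['trough_floor','bay1','slab_center','honey_jar_center']:
        for d in arm.pinpoint(c,n)[:4]: print(c,n,np.round(d['position'],3),round(d['score'],2))
```

```text
t 12.5 [ 0.4394 -0.2716  0.2783] rpy [3.141 0.    3.136] F [-0.6  0.6  0. ] w 0.0235 15.0
wrist trough_floor [ 0.443 -0.318  0.063] 0.72
wrist bay1 [ 0.444 -0.293  0.061] 0.95
wrist bay1 [ 0.44  -0.35   0.059] 0.65
wrist bay1 [ 0.436 -0.402  0.057] 0.58
wrist slab_center [ 0.454 -0.238  0.074] 0.73
wrist slab_center [ 0.437 -0.352  0.059] 0.28
wrist honey_jar_center [ 0.325 -0.412  0.06 ] 0.63
```

View pics/j_wrist.png

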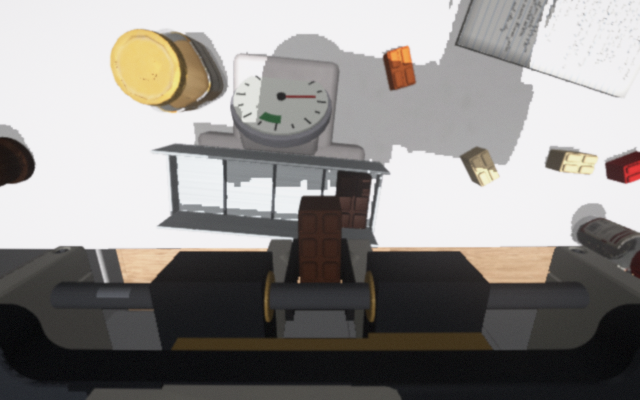

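The picture shows the trough from (160,150) to (385,237) with the slab in its right-hand end bay at (352,200). The three empty bays are at (300,185), (248,185) and (198,185). The dial needle runs from (281,97) to (325,97), about 45° of travel or about 50 g, and the green arc is at (268,118). Next I'll fit the wall and rib lines.

Run:
```python
from h import *
a=cv2.imread('pics/j_wrist.png'); I=arm.camera_info('wrist')
g=cv2.cvtColor(a,cv2.COLOR_BGR2GRAY); sub=g[135:245,145:400]
L=cv2.createLineSegmentDetector().detect(sub)[0].reshape(-1,4)+[145,135,145,135]
for l in L:
    n=np.hypot(l[2]-l[0],l[3]-l[1])
    if n<22: continue
    hor=abs(l[2]-l[0])>abs(l[3]-l[1])
    for z in ((.1065,) if hor else (.0655,)):
        P=pix2world('wrist',l.reshape(2,2),z,I)
        d=P[1]-P[0]; ang=np.degrees(np.arctan2(d[1],d[0]))%180
        print('H' if hor else 'V',np.round(l).astype(int),np.round(P[:,:2]*1000,1).tolist(),round(ang,1))
# needle
hsv=cv2.cvtColor(a,cv2.COLOR_BGR2HSV)
r=((hsv[...,0]<8)|(hsv[...,0]>172))&(hsv[...,1]>130); r[:70]=0;r[130:]=0;r[:,:235]=0;r[:,335:]=0
ys,xs=np.where(r);print('needle',xs.min(),xs.max(),ys[xs>310].mean(),ys[xs<295].mean(),len(xs))
```

```text
V [371 175 366 218] [[428.7, -215.1], [477.0, -218.5]] 175.9
V [223 207 222 159] [[463.4, -374.5], [411.4, -369.6]] 174.6
V [271 209 273 164] [[466.4, -322.6], [416.8, -318.0]] 174.7
V [370 217 376 176] [[475.4, -214.5], [429.0, -210.2]] 174.7
V [176 154 179 211] [[406.1, -416.9], [467.6, -423.1]] 174.3
V [381 176 371 233] [[429.8, -205.3], [494.3, -212.3]] 173.8
V [226 183 226 207] [[436.8, -367.8], [463.4, -370.5]] 174.3
V [172 214 168 153] [[472.1, -431.4], [404.8, -424.7]] 174.3
V [326 169 325 192] [[422.1, -262.4], [446.8, -263.9]] 176.5
H [292 237 157 226] [[479.9, -296.4], [468.2, -425.9]] 84.8
H [152 148 182 142] [[393.8, -417.5], [388.5, -390.0]] 101.1
H [181 144 252 150] [[389.8, -391.4], [395.3, -329.2]] 85.0
V [320 192 322 169] [[446.8, -268.9], [422.2, -266.7]] 175.0
H [232 159 174 151] [[403.3, -347.6], [396.6, -398.2]] 82.5
V [275 187 274 209] [[441.0, -316.4], [466.4, -319.0]] 174.1
H [339 170 371 173] [[413.7, -251.5], [416.7, -223.0]] 83.9
H [174 151 152 152] [[396.1, -398.0], [396.7, -418.3]] 91.8
H [309 155 371 161] [[400.2, -278.3], [405.7, -223.4]] 84.3
H [179 211 221 214] [[452.8, -401.9], [456.1, -363.0]] 85.2
H [228 215 268 218] [[456.7, -356.1], [460.4, -318.2]] 84.4
H [381 171 356 168] [[414.6, -214.1], [411.7, -236.9]] 82.9
H [228 208 256 209] [[449.7, -355.4], [451.2, -329.6]] 86.6
H [299 186 277 186] [[429.0, -287.8], [428.7, -308.5]] 89.1
H [331 141 362 145] [[388.3, -259.5], [391.1, -232.1]] 84.0
H [327 165 233 157] [[409.6, -262.8], [401.7, -346.4]] 84.6
H [354 168 332 166] [[411.8, -237.9], [409.8, -258.3]] 84.5
H [361 149 328 145] [[394.5, -232.9], [391.6, -261.6]] 84.1
H [316 137 293 147] [[384.8, -272.0], [393.3, -292.4]] 112.6Traceback (most recent call last):
  File "<stdin>", line 16, in <module>
    return umr_minimum(a, axis, None, out, keepdims, initial, where)
ValueError: zero-size array to reduction operation minimum which has no identity
```

Run:
```python
from h import *
a=cv2.imread('pics/j_wrist.png'); I=arm.camera_info('wrist')
for c in (205,248):
  rows=np.r_[144:166,205:243]; 
  P=pix2world('wrist',np.c_[np.full(len(rows),c),rows],.1065,I)
  print(c,[(int(r),round(p[0]*1000),int(a[r,c-2:c+3].mean())) for r,p in zip(rows,P)], P[0,1],P[-1,1])
print(np.round(I['extrinsics'],3)[:3,3])
s=a[88:106:2,278:330:3]; print(s[...,2].astype(int)-s[...,1])
```

```text
205 [(144, 390, 140), (145, 391, 126), (146, 392, 113), (147, 393, 97), (148, 394, 87), (149, 395, 85), (150, 395, 86), (151, 396, 87), (152, 397, 88), (153, 398, 87), (154, 399, 111), (155, 400, 174), (156, 401, 215), (157, 402, 224), (158, 403, 229), (159, 403, 235), (160, 404, 237), (161, 405, 238), (162, 406, 239), (163, 407, 239), (164, 408, 239), (165, 409, 239), (205, 447, 233), (206, 448, 185), (207, 449, 146), (208, 450, 141), (209, 451, 141), (210, 452, 148), (211, 453, 157), (212, 454, 137), (213, 455, 101), (214, 456, 87), (215, 457, 85), (216, 458, 85), (217, 459, 83), (218, 460, 84), (219, 461, 84), (220, 462, 84), (221, 463, 84), (222, 464, 85), (223, 465, 85), (224, 466, 85), (225, 467, 85), (226, 468, 85), (227, 469, 85), (228, 470, 86), (229, 471, 113), (230, 473, 182), (231, 474, 223), (232, 475, 231), (233, 476, 239), (234, 477, 242), (235, 478, 242), (236, 479, 242), (237, 480, 242), (238, 481, 242), (239, 482, 242), (240, 483, 242), (241, 484, 242), (242, 485, 242)] -0.37006720437070617 -0.3815702655848117
248 [(144, 390, 109), (145, 391, 110), (146, 392, 108), 
[... 819 characters left out ...]
7), (236, 479, 233), (237, 480, 240), (238, 481, 241), (239, 482, 242), (240, 483, 242), (241, 484, 242), (242, 485, 242)] -0.3321605916196614 -0.33939104898772243
[ 0.355 -0.269  0.371]
[[-1 -1 -1  0 -1 -2 -3 -3 -2 -2 -2 -1  0 -2  0  0  4  6]
 [-1 -1 -1  0  0 -1 -1 -2  0 -1 -1 -1  0 -1 -1 -2  4  4]
 [ 0  0 -1 -1  0 -2 -2 -2 -1 -1 -1 -1  0  0 -2 -2  0  5]
 [-1  1  0  5  4  4  5  5  5  5  6  4  4 -1 -2 -1  0  3]
 [ 1  2  4 52 56 57 55 55 56 57 58 60 48 -2 -2  0 -1  4]
 [ 0  1  0 10 11 11 11 11 12 10 11 13 12 -2  0 -2  1  2]
 [-1 -1 -1 -2  0 -1 -2 -1 -2 -1 -1 -1  0 -1 -2 -1 -2  0]
 [-1 -1 -1 -2 -2 -1 -2 -1 -1 -2 -1 -2 -2 -1  1  0  0  2]
 [-2  1 -1 -1 -3 -2 -1 -3 -2 -1 -2 -1  0  0 -1 -1 -2  1]]
```

Run:
```python
from h import *
st()
plan([(0.437,-0.349,0.25,3.0456),(0.437,-0.349,0.16,3.0456)])
```

```text
t 13.0 [ 0.4405 -0.2697  0.2782] rpy [-3.142  0.     3.14 ] F [ 0.5 -0.1 -1. ] w 0.0241 15.0
3 rows to (0.437, -0.349, 0.25, 3.046)
{"dx":0.001,"dy":-0.026,"dz":0.009,"twist":0.032},
{"dx":0,"dy":-0.027,"dz":0.01,"twist":0.031},
{"dx":0,"dy":-0.026,"dz":0.009,"twist":0.032}
3 rows to (0.437, -0.349, 0.16, 3.046)
{"dx":0,"dy":0,"dz":0.03,"twist":0},
{"dx":0,"dy":0,"dz":0.03,"twist":0},
{"dx":0,"dy":0,"dz":0.03,"twist":0}
```

>>> {"name": "move_arm", "arguments": {"increments": [{"dx": 0.001,"dy": -0.026,"dz": 0.009,"twist": 0.032,"jaw": -0.7},{"dx": 0,"dy": -0.027,"dz": 0.01,"twist": 0.031,"jaw": -0.7},{"dx": 0,"dy": -0.026,"dz": 0.009,"twist": 0.032,"jaw": -0.7},{"dx": 0,"dy": 0,"dz": 0.03,"twist": 0,"jaw": -0.7},{"dx": 0,"dy": 0,"dz": 0,"twist": 0,"jaw": -0.7},{"dx": 0,"dy": 0,"dz": 0,"twist": 0,"jaw": -0.7}]}}

```text
t: 13.5
eef_pos: [0.4357, -0.3488, 0.219]
ee_rot: [3.141, -0.004, 3.044]
force: [0.4, -0.7, 0.0]
width: 0.0239
gripper_force: 15.0
```

Run:
```python
from h import *
s=st()
I=arm.camera_info('wrist');a=arm.grab_frame('wrist');cv2.imwrite('pics/k.png',a)
g=cv2.cvtColor(a,cv2.COLOR_BGR2GRAY)
# expected trough outline at wall top, compare
c=np.array([.4375,-.3445]);w=-.096;X=np.array([np.cos(w),np.sin(w)]);Y=np.array([-np.sin(w),np.cos(w)])
E=np.array(I['extrinsics'])
def proj(p):
    q=(np.array(p)-E[:3,3])@E[:3,:3]; x=q[:2]/q[2]; r=x@x; x=x*(1+I['k1']*r); return x*np.array(I['K'])[0,0]+np.array(I['K'])[:2,2]
v=a.copy()
def line(x1,y1,z1,x2,y2,z2,col):
    P=[proj([*(c+X*x+Y*y),z]) for x,y,z in((x1,y1,z1),(x2,y2,z2))]
    cv2.line(v,*[tuple(int(round(t)) for t in p) for p in P],col,1)
for sx in(-.035,.035): line(sx,-.079,.1065,sx,.131,.1065,(0,255,0))
for y in(-.026,.026,.078): line(-.035,y,.0655,.035,y,.0655,(0,0,255))
for y in(-.079,.131): line(-.035,y,.0785,.035,y,.0785,(255,0,0))
cv2.imwrite('pics/k2.png',cv2.resize(v[60:260,100:420],(800,500)))
```

```text
t 13.5 [ 0.4357 -0.3488  0.219 ] rpy [ 3.141 -0.004  3.044] F [ 0.4 -0.7  0. ] w 0.0239 15.0
```

View pics/k2.png

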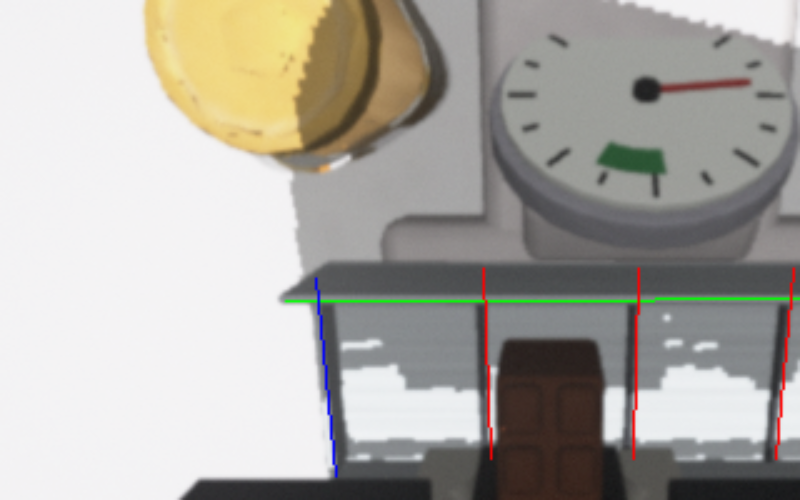

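The overlay matches: wall and rib lines lie on the real trough and the bar hangs over the middle bay. The needle at (750,82) stands between the 25 g and 50 g ticks, so the slab is about 40 g. Lowering now.

>>> {"name": "move_arm", "arguments": {"increments": [{"dx": 0,"dy": 0,"dz": 0.03,"twist": 0,"jaw": -0.7},{"dx": 0,"dy": 0,"dz": 0.025,"twist": 0,"jaw": -0.7},{"dx": 0,"dy": 0,"dz": 0.01,"twist": 0,"jaw": -0.7},{"dx": 0,"dy": 0,"dz": 0.004,"twist": 0,"jaw": -0.7},{"dx": 0,"dy": 0,"dz": 0,"twist": 0,"jaw": -0.7},{"dx": 0,"dy": 0,"dz": 0,"twist": 0,"jaw": -0.7}]}}

```text
t: 14.05
eef_pos: [0.4376, -0.3493, 0.1528]
ee_rot: [-3.141, 0.002, 3.045]
force: [0.4, -0.7, -0.7]
width: 0.0239
gripper_force: 15.0
```

>>> {"name": "move_arm", "arguments": {"increments": [{"dx": 0,"dy": 0,"dz": 0.002,"twist": 0,"jaw": -0.7},{"dx": 0,"dy": 0,"dz": 0.001,"twist": 0,"jaw": -0.7},{"dx": 0,"dy": 0,"dz": 0,"twist": 0,"jaw": -0.7},{"dx": 0,"dy": 0,"dz": 0,"twist": 0,"jaw": -0.7}]}}

```text
t: 14.38
eef_pos: [0.4367, -0.3492, 0.1486]
ee_rot: [-3.141, 0.001, 3.044]
force: [0.3, 1.2, -0.4]
width: 0.0236
gripper_force: 15.0
```

>>> {"name": "move_arm", "arguments": {"increments": [{"dx": 0,"dy": 0,"dz": 0.002,"twist": 0,"jaw": -0.7},{"dx": 0,"dy": 0,"dz": 0.002,"twist": 0,"jaw": -0.7},{"dx": 0,"dy": 0,"dz": 0.002,"twist": 0,"jaw": -0.7},{"dx": 0,"dy": 0,"dz": 0,"twist": 0,"jaw": -0.7},{"dx": 0,"dy": 0,"dz": 0,"twist": 0,"jaw": -0.7},{"dx": 0,"dy": 0,"dz": 0,"twist": 0,"jaw": -0.7}]}}

```text
t: 14.88
eef_pos: [0.4366, -0.3491, 0.1421]
ee_rot: [3.142, -0.0, 3.044]
force: [0.1, -0.5, 0.3]
width: 0.0236
gripper_force: 15.0
```

```bash
cat >> h.py <<'E'
TICKS=np.array([(722,42),(755,64),(770,95),(768,127),(745,157),(706,178),(656,185),(603,177),(558,158),(530,127),(522,95),(532,63),(558,40)],float)/2.5+[100,60]
def proj(I,p):
    E=np.array(I['extrinsics']); K=np.array(I['K']); q=(p-E[:3,3])@E[:3,:3]; x=q[:,:2]/q[:,2:]
    return x*(1+I['k1']*(x**2).sum(1,keepdims=True))*K[0,0]+K[:2,2]
def fitdial():
    """dial pose from the ticks of pics/k.png (TCP at .437,-.349,.22, yaw 3.0456)"""
    from scipy.optimize import least_squares
    I=arm.camera_info('wrist')
    r=R.from_euler('xyz',[np.pi,0,3.0456]).as_matrix()
    M=np.array([[0,-.950715,-.310066],[1,0,0],[0,-.310066,.950715]])
    E=np.eye(4);E[:3,:3]=r@M;E[:3,3]=np.array([.437,-.349,.22])+r@[.08412,0,-.09318]
    I=dict(I,extrinsics=E)
    a=np.arange(13)*25*.0157
    def pts(v,a,k=1): # v: centre, tilt, radius, yaw -.096; left of dial (robot's view)=+y, up=(cos t, sin t)
        w=-.096; Yl=np.array([-np.sin(w),np.cos(w),0]);U=np.array([np.cos(w)*np.cos(v[3]),np.sin(w)*np.cos(v[3]),np.sin(v[3])])
        al=np.pi*1.25-a   # math angle in robot's view (right = -Yl)
        return v[:3]+k*v[4]*(np.cos(al)[:,None]*-Yl+np.sin(al)[:,None]*U)
    f=least_squares(lambda v:np.r_[(proj(I,pts(v,a))-TICKS).ravel(),(v[2]-.08)*50],[.37,-.33,.08,.6,.035])
    return f.x,f.cost,pts
def needle(name):
    v,cost,pts=fitdial(); I=arm.camera_info('wrist'); a=arm.grab_frame('wrist'); cv2.imwrite(f'pics/{name}.png',a)
    b=a.astype(int); red=b[...,2]-np.maximum(b[...,1],b[...,0])
    g=np.arange(-5,306)
    sc=[]
    for G in g:
        uv=np.vstack([proj(I,pts(v,np.array([G*.0157]),k)) for k in np.linspace(.25,.75,12)]).astype(np.float32)
        sc.append(cv2.remap(red.astype(np.float32),uv[:,0].reshape(1,-1),uv[:,1].reshape(1,-1),cv2.INTER_LINEAR).mean())
    sc=np.array(sc); s=np.clip(sc-sc.max()*.5,0,None); print('needle g',round((g*s).sum()/s.sum(),1),'peak',g[sc.argmax()],round(sc.max()),'fit',np.round(v,3),round(cost,1))
E
python3 - <<'E'
from h import *
st()
# check on stored picture
import types
v,c,p=fitdial(); print(v,c)
needle('l')
E
```

```text
t 14.88 [ 0.4366 -0.3491  0.1421] rpy [ 3.142 -0.     3.044] F [ 0.1 -0.5  0.3] w 0.0236 15.0
[ 0.35301887 -0.31193861  0.08        0.8778014   0.03670628] 1.1350561168910562
needle g 141.0 peak 141 60 fit [ 0.353 -0.312  0.08   0.878  0.037] 1.1
```

>>> {"name": "move_arm", "arguments": {"increments": [{"dx": 0,"dy": 0,"dz": -0.001,"twist": 0,"jaw": -0.7},{"dx": 0,"dy": 0,"dz": 0,"twist": 0,"jaw": -0.35},{"dx": 0,"dy": 0,"dz": 0,"twist": 0,"jaw": -0.2},{"dx": 0,"dy": 0,"dz": 0,"twist": 0,"jaw": -0.1},{"dx": 0,"dy": 0,"dz": 0,"twist": 0,"jaw": -0.1},{"dx": 0,"dy": 0,"dz": -0.015,"twist": 0,"jaw": -0.1},{"dx": 0,"dy": 0,"dz": -0.03,"twist": 0,"jaw": -0.1},{"dx": 0,"dy": 0,"dz": -0.032,"twist": 0,"jaw": -0.1},{"dx": 0,"dy": 0,"dz": 0,"twist": 0,"jaw": 0.14},{"dx": 0,"dy": 0,"dz": 0,"twist": 0,"jaw": 0.14},{"dx": 0,"dy": 0,"dz": 0,"twist": 0,"jaw": 0.14}]}}

```text
t: 15.85
eef_pos: [0.4363, -0.3489, 0.22]
ee_rot: [3.141, 0.0, 3.044]
force: [-0.3, -0.2, -0.7]
width: 0.0492
gripper_force: 0.0
```

Run:
```python
from h import *
st()
needle('m'); st()
```

```text
t 15.85 [ 0.4363 -0.3489  0.22  ] rpy [3.141 0.    3.044] F [-0.3 -0.2 -0.7] w 0.0492 0.0
needle g 101.6 peak 103 38 fit [ 0.353 -0.312  0.08   0.878  0.037] 1.1
t 15.9 [ 0.436  -0.3488  0.2194] rpy [ 3.141e+00 -1.000e-03  3.044e+00] F [-0.3  0.2 -0.9] w 0.0495 0.0
```

Run:
```python
import h
from h import *
needle('m2')
b=cv2.imread('pics/k.png')
class A:  # same reader on the stored picture taken at about this pose
    camera_info=staticmethod(arm.camera_info); grab_frame=staticmethod(lambda n:b)
h.arm=A; needle('k_same'); h.arm=arm
a=cv2.imread('pics/m2.png')
cv2.imwrite('pics/m3.png',cv2.resize(a[60:260,100:420],(800,500),interpolation=cv2.INTER_CUBIC))
```

```text
needle g 102.2 peak 104 39 fit [ 0.353 -0.312  0.08   0.878  0.037] 1.1
needle g 21.4 peak 24 35 fit [ 0.353 -0.312  0.08   0.878  0.037] 1.1
```

View pics/m3.png

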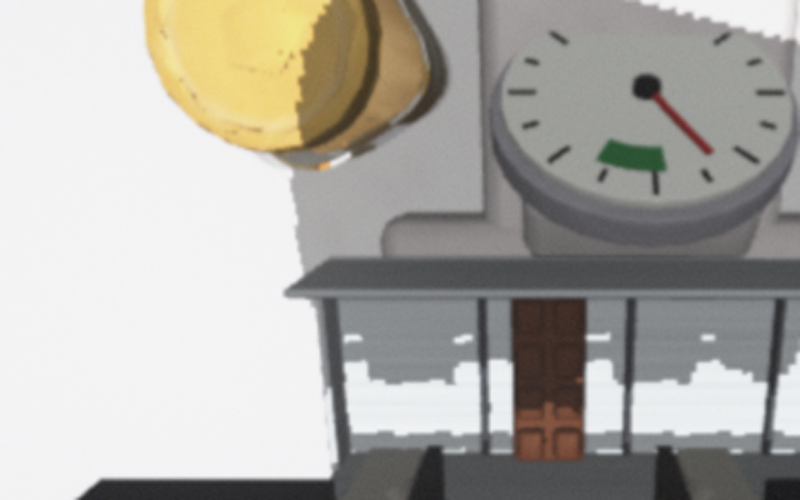

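The picture shows the bar lying flat and square in the middle bay at (548,380). The needle from hub (647,88) to (710,153) is near 111 g, short of the arc, so a piece is needed. I'll correct the reader for the needle's height over the dial and go to the nearer cream piece.

```bash
cat >> h.py <<'E'
def dial_off(I):
    "needle plane shift: dial normal times d, so that the hub falls on its pixel in pics/m2.png"
    v,_,pts=fitdial(); w=-.096;t=v[3]; N=np.array([-np.cos(w)*np.sin(t),-np.sin(w)*np.sin(t),np.cos(t)])
    return v,pts,N
def needle2(img,I,d=None):
    v,pts,N=dial_off(I)
    if d is None: d=json.load(open('d.json'))
    b=img.astype(np.float32); red=b[...,2]-np.maximum(b[...,1],b[...,0])
    g=np.arange(-5,306,.5); sc=[]
    for G in g:
        uv=np.vstack([proj(I,pts(v,np.array([G*.0157]),k)+d*N) for k in np.linspace(.2,.75,15)]).astype(np.float32)
        sc.append(cv2.remap(red,uv[:,0].reshape(1,-1),uv[:,1].reshape(1,-1),cv2.INTER_LINEAR).mean())
    sc=np.array(sc); s=np.clip(sc-sc.max()*.6,0,None); print('d',d,'needle g',round((g*s).sum()/s.sum(),1),'peak',g[sc.argmax()],round(float(sc.max())))
    return sc.max()
import json
E
python3 - <<'E'
from h import *
I=arm.camera_info('wrist'); a=cv2.imread('pics/m2.png'); v,pts,N=dial_off(I)
hub=np.array([647,88])/2.5+[100,60]
for d in (0,.002,.004,.006,.008): print(d,proj(I,(v[:3]+d*N)[None])[0]-hub)
ds=np.arange(0,.0101,.001); sc=[needle2(a,I,d) for d in ds]
d=float(ds[int(np.argmax(sc))]); json.dump(d,open('d.json','w'))
needle2(cv2.imread('pics/k.png'),I)
plan([(0.432,-0.079,0.22,3.70)])
E
```

```text
0 [-1.02575356  5.77224523]
0.002 [-0.73506149  3.56016653]
0.004 [-0.43993571  1.31408287]
0.006 [-0.14027532 -0.96678632]
0.008 [ 0.16402366 -3.28324536]
d 0.0 needle g 102.0 peak 103.0 35
d 0.001 needle g 104.9 peak 106.0 40
d 0.002 needle g 107.8 peak 108.5 47
d 0.003 needle g 110.4 peak 111.0 54
d 0.004 needle g 113.1 peak 113.5 59
d 0.005 needle g 115.8 peak 116.0 63
d 0.006 needle g 118.6 peak 118.5 63
d 0.007 needle g 121.3 peak 121.0 60
d 0.008 needle g 124.0 peak 123.5 55
d 0.009000000000000001 needle g 126.7 peak 126.5 48
d 0.01 needle g 129.4 peak 128.5 41
d 0.006 needle g 47.0 peak 46.5 57
8 rows to (0.432, -0.079, 0.22, 3.7)
{"dx":0.004,"dy":0.034,"dz":0,"twist":-0.082},
{"dx":0.001,"dy":0.033,"dz":0,"twist":-0.082},
{"dx":-0.002,"dy":0.034,"dz":0,"twist":-0.082},
{"dx":-0.004,"dy":0.033,"dz":0,"twist":-0.082},
{"dx":-0.008,"dy":0.033,"dz":-0.001,"twist":-0.082},
{"dx":-0.01,"dy":0.033,"dz":0,"twist":-0.082},
{"dx":-0.012,"dy":0.031,"dz":0,"twist":-0.082},
{"dx":-0.015,"dy":0.03,"dz":0,"twist":-0.082}
```

>>> {"name": "move_arm", "arguments": {"increments": [{"dx": 0.004,"dy": 0.034,"dz": 0,"twist": -0.082,"jaw": 0.14},{"dx": 0.001,"dy": 0.033,"dz": 0,"twist": -0.082,"jaw": 0.14},{"dx": -0.002,"dy": 0.034,"dz": 0,"twist": -0.082,"jaw": 0.14},{"dx": -0.004,"dy": 0.033,"dz": 0,"twist": -0.082,"jaw": 0.14},{"dx": -0.008,"dy": 0.033,"dz": 0,"twist": -0.082,"jaw": 0.14},{"dx": -0.01,"dy": 0.033,"dz": 0,"twist": -0.082,"jaw": 0.14},{"dx": -0.012,"dy": 0.031,"dz": 0,"twist": -0.082,"jaw": 0.14},{"dx": -0.015,"dy": 0.03,"dz": 0.02,"twist": -0.082,"jaw": 0.14},{"dx": 0,"dy": 0,"dz": 0.02,"twist": 0,"jaw": 0.14},{"dx": 0,"dy": 0,"dz": 0,"twist": 0,"jaw": 0.14},{"dx": 0,"dy": 0,"dz": 0,"twist": 0,"jaw": 0.14}]}}

```text
t: 16.87
eef_pos: [0.4316, -0.0794, 0.1792]
ee_rot: [3.141, -0.004, -2.582]
force: [1.1, -0.7, 0.6]
width: 0.05
gripper_force: 0.0
```

Run:
```python
from h import *
s=st();I=arm.camera_info('wrist');a=arm.grab_frame('wrist');cv2.imwrite('pics/n.png',a)
for x in arm.silhouettes('wrist','piece1_center')[:3]:
    ys,xs=np.where(x['pixels']);P=pix2world('wrist',np.c_[xs,ys],0.03,I)
    print('sil',round(x['score'],2),xs.mean(),ys.mean(),cv2.minAreaRect((P[:,:2]*1000).astype(np.float32)))
hsv=cv2.cvtColor(a,cv2.COLOR_BGR2HSV)
m=((hsv[...,0]>14)&(hsv[...,0]<32)&(hsv[...,1]>40)).astype(np.uint8); m[250:]=0
n,l,q,c=cv2.connectedComponentsWithStats(cv2.morphologyEx(m,cv2.MORPH_CLOSE,np.ones((3,3))))
for i in range(1,n):
    if q[i,4]<200: continue
    ys,xs=np.where(l==i); P=pix2world('wrist',np.c_[xs,ys],0.03,I)[:,:2]
    print(q[i],c[i],np.median(hsv[ys,xs],0),cv2.minAreaRect((P*1000).astype(np.float32)))
```

```text
t 16.87 [ 0.4316 -0.0794  0.1792] rpy [ 3.141 -0.004 -2.582] F [ 1.1 -0.7  0.6] w 0.05 0.0
sil 0.69 322.29948867786703 200.63111760409058 ((425.9822692871094, -79.6875), (44.12559509277344, 23.900907516479492), 32.99354553222656)
[265   0  28  36 390] [280.69487179  16.21025641] [ 16. 169. 238.] ((325.3544616699219, -179.31105041503906), (22.170223236083984, 19.155271530151367), 31.929306030273438)
[   0  163  195   87 5106] [ 88.61026244 217.71954563] [ 15.  83. 211.] ((546.2681274414062, -238.6197052001953), (41.870296478271484, 171.06661987304688), 1.1262233257293701)
[ 309  177   27   48 1127] [322.27772848 198.29370009] [ 19.  69. 156.] ((425.869873046875, -79.70367431640625), (42.51221466064453, 22.098569869995117), 32.935062408447266)
[398 230  40  20 434] [415.1797235  242.32949309] [18.  54.5 95. ] ((417.4233093261719, 16.103517532348633), (31.301776885986328, 20.297304153442383), 84.98411560058594)
```

>>> {"name": "move_arm", "arguments": {"increments": [{"dx": 0.002,"dy": 0.001,"dz": 0.035,"twist": -0.014,"jaw": 0.14},{"dx": 0,"dy": 0,"dz": 0.035,"twist": 0,"jaw": 0.14},{"dx": 0,"dy": 0,"dz": 0.02,"twist": 0,"jaw": 0.14},{"dx": 0,"dy": 0,"dz": 0.007,"twist": 0,"jaw": 0.14},{"dx": 0,"dy": 0,"dz": 0,"twist": 0,"jaw": -0.1},{"dx": 0,"dy": 0,"dz": 0,"twist": 0,"jaw": -0.3},{"dx": 0,"dy": 0,"dz": 0,"twist": 0,"jaw": -0.7},{"dx": 0,"dy": 0,"dz": 0,"twist": 0,"jaw": -0.7},{"dx": 0,"dy": 0,"dz": 0,"twist": 0,"jaw": -0.7},{"dx": 0,"dy": 0,"dz": 0,"twist": 0,"jaw": -0.7}], "force": 12}}

```text
t: 17.8
eef_pos: [0.4312, -0.0795, 0.0844]
ee_rot: [-3.141, 0.002, -2.568]
force: [-2.1, -1.0, 8.3]
width: 0.024
gripper_force: 12.0
```

>>> {"name": "move_arm", "arguments": {"increments": [{"dx": 0,"dy": 0,"dz": -0.01,"twist": 0,"jaw": -0.7},{"dx": 0,"dy": 0,"dz": -0.025,"twist": 0,"jaw": -0.7},{"dx": 0,"dy": 0,"dz": -0.035,"twist": 0,"jaw": -0.7},{"dx": 0,"dy": 0,"dz": -0.035,"twist": 0,"jaw": -0.7},{"dx": 0,"dy": 0,"dz": -0.035,"twist": 0,"jaw": -0.7},{"dx": 0,"dy": 0,"dz": 0,"twist": 0,"jaw": -0.7}]}}

```text
t: 18.3
eef_pos: [0.4333, -0.0793, 0.2303]
ee_rot: [-3.136, 0.01, -2.567]
force: [2.1, 0.3, 0.0]
width: 0.0239
gripper_force: 12.0
```

Run:
```python
from h import *
st()
c=np.array([.4375,-.3445]);w=-.096;Y=np.array([-np.sin(w),np.cos(w)])
b=c-Y*.060; print(b)
plan([(b[0],b[1],0.23,3.0456)])
```

```text
t 18.3 [ 0.4333 -0.0793  0.2303] rpy [-3.136  0.01  -2.567] F [2.1 0.3 0. ] w 0.0239 12.0
[ 0.43174884 -0.40422373]
9 rows to (np.float64(0.43174884328403096), np.float64(-0.4042237322714209), 0.23, 3.046)
{"dx":0.02,"dy":-0.03,"dz":0,"twist":0.074},
{"dx":0.017,"dy":-0.032,"dz":0,"twist":0.075},
{"dx":0.015,"dy":-0.033,"dz":0,"twist":0.074},
{"dx":0.013,"dy":-0.033,"dz":0,"twist":0.075},
{"dx":0.01,"dy":-0.035,"dz":0,"twist":0.074},
{"dx":0.007,"dy":-0.035,"dz":0,"twist":0.075},
{"dx":0.005,"dy":-0.036,"dz":0,"twist":0.074},
{"dx":0.002,"dy":-0.036,"dz":0,"twist":0.075},
{"dx":0,"dy":-0.036,"dz":0,"twist":0.074}
```

Run:
```python
from h import *
st()
plan([(.442,-.297,0.23,3.0456)])
```

```text
t 18.3 [ 0.4333 -0.0793  0.2303] rpy [-3.136  0.01  -2.567] F [2.1 0.3 0. ] w 0.0239 12.0
7 rows to (0.442, -0.297, 0.23, 3.046)
{"dx":0.016,"dy":-0.027,"dz":0,"twist":0.096},
{"dx":0.013,"dy":-0.028,"dz":0,"twist":0.096},
{"dx":0.011,"dy":-0.029,"dz":0,"twist":0.095},
{"dx":0.007,"dy":-0.03,"dz":0,"twist":0.096},
{"dx":0.005,"dy":-0.031,"dz":0,"twist":0.096},
{"dx":0.002,"dy":-0.031,"dz":0,"twist":0.096},
{"dx":-0.002,"dy":-0.031,"dz":0,"twist":0.095}
```

>>> {"name": "move_arm", "arguments": {"increments": [{"dx": 0.016,"dy": -0.027,"dz": 0,"twist": 0.096,"jaw": -0.7},{"dx": 0.013,"dy": -0.028,"dz": 0,"twist": 0.096,"jaw": -0.7},{"dx": 0.011,"dy": -0.029,"dz": 0,"twist": 0.095,"jaw": -0.7},{"dx": 0.007,"dy": -0.03,"dz": 0,"twist": 0.096,"jaw": -0.7},{"dx": 0.005,"dy": -0.031,"dz": 0,"twist": 0.096,"jaw": -0.7},{"dx": 0.002,"dy": -0.031,"dz": 0,"twist": 0.096,"jaw": -0.7},{"dx": -0.002,"dy": -0.031,"dz": 0,"twist": 0.095,"jaw": -0.7},{"dx": 0,"dy": 0,"dz": 0,"twist": 0,"jaw": -0.7},{"dx": 0,"dy": 0,"dz": 0,"twist": 0,"jaw": -0.7}]}}

```text
t: 19.05
eef_pos: [0.4384, -0.2983, 0.223]
ee_rot: [3.141, -0.0, 3.042]
force: [0.9, 0.1, -0.1]
width: 0.0236
gripper_force: 12.0
```

Run:
```python
from h import *
for i in range(3):
    s=st(); I=arm.camera_info('wrist');a=arm.grab_frame('wrist')
cv2.imwrite('pics/o.png',a); needle2(a,I,.0052)
hsv=cv2.cvtColor(a,cv2.COLOR_BGR2HSV)
c=np.array([.4375,-.3445]);w=-.096;X=np.array([np.cos(w),np.sin(w)]);Y=np.array([-np.sin(w),np.cos(w)])
# brown things in the trough, in trough coordinates (bay2 = origin)
m=((hsv[...,0]<15)&(hsv[...,1]>60)&(hsv[...,2]<140)).astype(np.uint8); m[:130]=0; m[260:]=0
n,l,q,_=cv2.connectedComponentsWithStats(cv2.morphologyEx(m,cv2.MORPH_CLOSE,np.ones((5,5))))
for i in range(1,n):
    if q[i,4]<150: continue
    ys,xs=np.where(l==i)
    for z in (.0572+.032,.0572+.024):
        P=pix2world('wrist',np.c_[xs,ys],z,I)[:,:2]-c
        print(q[i],round(z,3),np.round(np.percentile(P@Y,[1,50,99])*1000,1),np.round(np.percentile(P@X,[1,99])*1000,1))
cm=((hsv[...,0]>14)&(hsv[...,0]<32)&(hsv[...,1]>40)); cm[:130]=0;cm[260:]=0;cm[:,:200]=0;cm[:,440:]=0
ys,xs=np.where(cm);print('cream px',len(xs),np.percentile(xs,[1,50,99]),np.percentile(ys,[1,99]))
```

```text
t 19.05 [ 0.4384 -0.2983  0.223 ] rpy [ 3.141 -0.     3.042] F [ 0.9  0.1 -0.1] w 0.0236 12.0
t 19.1 [ 0.4384 -0.2973  0.2231] rpy [ 3.141 -0.     3.044] F [-0.7  0.3 -0.7] w 0.0237 12.0
t 19.15 [ 0.4385 -0.2968  0.2232] rpy [ 3.141 -0.     3.045] F [-0.3  0.2  0.5] w 0.0237 12.0
d 0.0052 needle g 102.7 peak 104.5 34
[  0 180  20  44 574] 0.089 [-216.7 -206.  -197.4] [-29.7   4.6]
[  0 180  20  44 574] 0.081 [-226. -215. -206.] [-27.6   7.9]
[ 241  182   32   63 1779] 0.089 [-14.3  -3.    8.4] [-29.2  24.6]
[ 241  182   32   63 1779] 0.081 [-16.5  -4.8   7. ] [-27.1  28.6]
[370 184  23  22 240] 0.089 [ 88.5  94.7 105.1] [-27.4  -9.9]
[370 184  23  22 240] 0.081 [ 90.   96.4 107.1] [-25.2  -7.1]
[ 369  211   38   36 1104] 0.089 [ 89.2 103.1 119. ] [-2.2 26.6]
[ 369  211   38   36 1104] 0.081 [ 90.7 105.1 121.5] [ 0.9 30.7]
cream px 2017 [298. 319. 341.] [212. 259.]
```

>>> {"name": "move_arm", "arguments": {"increments": [{"dx": -0.004,"dy": 0.002,"dz": 0.03,"twist": 0,"jaw": -0.7},{"dx": 0,"dy": 0,"dz": 0.03,"twist": 0,"jaw": -0.7},{"dx": 0,"dy": 0,"dz": 0.015,"twist": 0,"jaw": -0.7},{"dx": 0,"dy": 0,"dz": 0.004,"twist": 0,"jaw": -0.7},{"dx": 0,"dy": 0,"dz": 0.002,"twist": 0,"jaw": -0.7},{"dx": 0,"dy": 0,"dz": 0.001,"twist": 0,"jaw": -0.7},{"dx": 0,"dy": 0,"dz": 0,"twist": 0,"jaw": -0.7},{"dx": 0,"dy": 0,"dz": 0,"twist": 0,"jaw": -0.7}]}}

```text
t: 19.87
eef_pos: [0.4437, -0.2954, 0.1424]
ee_rot: [-3.141, 0.002, 3.045]
force: [-0.3, -0.7, -0.2]
width: 0.0238
gripper_force: 12.0
```

Run:
```python
from h import *
for i in range(3):
    s=st(); I=arm.camera_info('wrist');a=arm.grab_frame('wrist'); needle2(a,I,.0052)
cv2.imwrite('pics/p.png',a)
```

```text
t 19.87 [ 0.4437 -0.2954  0.1424] rpy [-3.141e+00  2.000e-03  3.045e+00] F [-0.3 -0.7 -0.2] w 0.0238 12.0
d 0.0052 needle g 101.4 peak 102.5 32
t 19.92 [ 0.4436 -0.2955  0.1423] rpy [-3.141e+00  2.000e-03  3.045e+00] F [-0.3 -0.6  0.1] w 0.0243 12.0
d 0.0052 needle g 101.5 peak 103.0 32
t 19.97 [ 0.4435 -0.2955  0.1422] rpy [-3.141e+00  2.000e-03  3.045e+00] F [-0.9 -0.2  0.4] w 0.0245 12.0
d 0.0052 needle g 101.3 peak 103.0 32
```

>>> {"name": "move_arm", "arguments": {"increments": [{"dx": 0.001,"dy": 0,"dz": 0.001,"twist": 0,"jaw": -0.7},{"dx": 0,"dy": 0,"dz": 0.001,"twist": 0,"jaw": -0.7},{"dx": 0,"dy": 0,"dz": 0,"twist": 0,"jaw": -0.7},{"dx": 0,"dy": 0,"dz": 0,"twist": 0,"jaw": -0.7},{"dx": 0,"dy": 0,"dz": 0,"twist": 0,"jaw": -0.7}]}}

```text
t: 20.43
eef_pos: [0.442, -0.2954, 0.1391]
ee_rot: [-3.142, -0.0, 3.044]
force: [0.1, -1.1, 0.3]
width: 0.0239
gripper_force: 12.0
```

Run:
```python
from h import *
s=st(); I=arm.camera_info('wrist');a=arm.grab_frame('wrist'); needle2(a,I,.0052)
```

```text
t 20.43 [ 0.442  -0.2954  0.1391] rpy [-3.142 -0.     3.044] F [ 0.1 -1.1  0.3] w 0.0239 12.0
d 0.0052 needle g 151.5 peak 151.5 30
```

>>> {"name": "move_arm", "arguments": {"increments": [{"dx": 0,"dy": 0,"dz": -0.001,"twist": 0,"jaw": -0.7},{"dx": 0,"dy": 0,"dz": 0,"twist": 0,"jaw": -0.35},{"dx": 0,"dy": 0,"dz": 0,"twist": 0,"jaw": -0.27},{"dx": 0,"dy": 0,"dz": 0,"twist": 0,"jaw": -0.27},{"dx": 0,"dy": 0,"dz": -0.01,"twist": 0,"jaw": -0.27},{"dx": 0,"dy": 0,"dz": -0.02,"twist": 0,"jaw": -0.27},{"dx": 0,"dy": 0,"dz": -0.03,"twist": 0,"jaw": -0.27},{"dx": 0,"dy": 0,"dz": -0.02,"twist": 0,"jaw": -0.27},{"dx": 0,"dy": 0,"dz": 0,"twist": 0,"jaw": -0.27}]}}

```text
t: 21.23
eef_pos: [0.444, -0.2962, 0.2255]
ee_rot: [-3.139, 0.007, 3.045]
force: [1.5, -0.9, -0.0]
width: 0.0318
gripper_force: 0.0
```

Run:
```python
from h import *
st(); plan([(.437,-.349,0.22,3.0456)])
```

```text
t 21.23 [ 0.444  -0.2962  0.2255] rpy [-3.139  0.007  3.045] F [ 1.5 -0.9 -0. ] w 0.0318 0.0
2 rows to (0.437, -0.349, 0.22, 3.046)
{"dx":0.001,"dy":-0.027,"dz":0.003,"twist":0},
{"dx":0.001,"dy":-0.026,"dz":0.002,"twist":0}
```

>>> {"name": "move_arm", "arguments": {"increments": [{"dx": 0.001,"dy": -0.027,"dz": 0.001,"twist": 0,"jaw": 0.14},{"dx": 0,"dy": -0.026,"dz": 0,"twist": 0,"jaw": 0.14},{"dx": 0,"dy": 0,"dz": 0,"twist": 0,"jaw": 0.14},{"dx": 0,"dy": 0,"dz": 0,"twist": 0,"jaw": 0.14},{"dx": 0,"dy": 0,"dz": 0,"twist": 0,"jaw": 0.14}]}}

```text
t: 21.65
eef_pos: [0.4356, -0.3479, 0.2192]
ee_rot: [3.141, -0.0, 3.044]
force: [1.0, -0.5, -0.5]
width: 0.0495
gripper_force: 0.0
```

Run:
```python
from h import *
for i in range(2):
    s=st(); I=arm.camera_info('wrist');a=arm.grab_frame('wrist'); [needle2(a,I,d) for d in(.0042,.0052,.0062)]
cv2.imwrite('pics/q.png',a)
# direct comparison with hub and green arc in pixels: refit ticks -> affine around the dial, needle by PCA
b=a.astype(int); red=(b[...,2]-np.maximum(b[...,1],b[...,0]))>25; m=np.zeros_like(red); m[85:140,295:412]=1
ys,xs=np.where(red&m); print('red',len(xs),xs.min(),xs.max(),ys.min(),ys.max()); l=cv2.fitLine(np.float32(np.c_[xs,ys]),cv2.DIST_L2,0,.01,.01).ravel(); print('needle line',l)
g=(b[...,1]-np.maximum(b[...,2],b[...,0]))>25; ys,xs=np.where(g&m); print('green',len(xs)); 
H=cv2.convexHull(np.int32(np.c_[xs,ys])); print(cv2.approxPolyDP(H,1.2,True).reshape(-1,2).tolist())
dk=(a.max(2)<50)&m; ys,xs=np.where(dk); k=(abs(xs-358)<9)&(abs(ys-95)<9); print('hub',xs[k].mean(),ys[k].mean(),k.sum())
P=pix2world('wrist',[(358,96)],.08,I);print(P)
# cover of bays: cream piece position in the trough
c=np.array([.4375,-.3445]);w=-.096;X=np.array([np.cos(w),np.sin(w)]);Y=np.array([-np.sin(w),np.cos(w)])
for x in arm.silhouettes('wrist','piece1_center')[:3]:
    ys,xs=np.where(x['pixels']);P=pix2world('wrist',np.c_[xs,ys],.0557+.03,I)[:,:2]-c
    print('piece',round(x['score'],2),xs.mean(),ys.mean(),np.round(np.percentile(P@Y,[1,99])*1e3),np.round(np.percentile(P@X,[1,99])*1e3),cv2.minAreaRect((P*1000).astype(np.float32)))
```

```text
t 21.65 [ 0.4356 -0.3479  0.2192] rpy [ 3.141 -0.     3.044] F [ 1.  -0.5 -0.5] w 0.0495 0.0
d 0.0042 needle g 144.8 peak 145.0 66
d 0.0052 needle g 145.7 peak 146.0 67
d 0.0062 needle g 146.6 peak 146.5 66
t 21.7 [ 0.4357 -0.3476  0.2192] rpy [ 3.141 -0.     3.044] F [ 0.6 -0.2  0.6] w 0.0499 0.0
d 0.0042 needle g 144.6 peak 145.0 66
d 0.0052 needle g 145.6 peak 145.5 66
d 0.0062 needle g 146.5 peak 146.5 66
red 101 357 364 98 125
needle line [2.02019528e-01 9.79381502e-01 3.60495056e+02 1.11564354e+02]
green 170
[[363, 127], [352, 127], [338, 123], [343, 117], [359, 120]]
hub 356.9122807017544 94.52631578947368 57
[[ 0.34950676 -0.31043229  0.08      ]]
piece 0.92 381.52346368715087 206.32234636871507 [33. 60.] [-29.  17.] ((-1.1603069305419922, 46.957969665527344), (28.497703552246094, 46.1012077331543), 83.33360290527344)
```

```bash
cat > dir.py <<'E'
from h import *
def analyse(a,I):
    v,pts,N=dial_off(I); al=np.arange(0,300,12.5)*.0157
    q=np.c_[np.cos(np.pi*1.25-al),np.sin(np.pi*1.25-al)]
    b=a.astype(np.float32)
    gr=b[...,1]-np.maximum(b[...,2],b[...,0]); red=b[...,2]-np.maximum(b[...,1],b[...,0])
    def samp(im,G,k,d):
        uv=proj(I,pts(v,np.array([G*.0157]),k)+d*N).astype(np.float32); return cv2.remap(im,uv[:,:1],uv[:,1:],cv2.INTER_LINEAR)[0,0]
    for k in (.72,.78,.84):
        g=np.arange(130,200,.5); s=np.array([samp(gr,G,k,0) for G in g]); h=s.max()/2; i=np.where(s>h)[0]; print('green at k',k,g[i[0]],g[i[-1]],s.max())
    for d in (.004,.0052,.0065):
        H,_=cv2.findHomography(proj(I,pts(v,al,1)+d*N),q)
        m=np.zeros(a.shape[:2],bool); m[60:140,290:420]=1; ys,xs=np.where((red>20)&m)
        P=cv2.perspectiveTransform(np.float64(np.c_[xs,ys])[:,None],H)[:,0]; wt=red[ys,xs]
        k=np.hypot(*P.T)<.8; P=P[k]; wt=wt[k]; c=np.average(P,axis=0,weights=wt); _,_,V=np.linalg.svd((P-c)*np.sqrt(wt)[:,None],full_matrices=False); u=V[0]*np.sign(V[0]@c)
        G=((np.pi*1.25-np.arctan2(u[1],u[0]))%(2*np.pi))/.0157; off=c[0]*u[1]-c[1]*u[0]
        print('d',d,'needle dir',round(G,1),'axis miss (radii)',round(off,3),'n',len(P))
if __name__=='__main__':
    I=arm.camera_info('wrist')
    for f in('q','m2','k'): print(f); analyse(cv2.imread(f'pics/{f}.png'),I)
E
python3 dir.py
```

```text
q
green at k 0.72 145.0 186.5 32.98828
green at k 0.78 141.5 186.5 13.28125
green at k 0.84 143.0 197.5 2.0615234
d 0.004 needle dir 145.9 axis miss (radii) -0.015 n 110
d 0.0052 needle dir 145.9 axis miss (radii) -0.006 n 103
d 0.0065 needle dir 145.8 axis miss (radii) 0.004 n 99
m2
green at k 0.72 138.0 184.5 31.384766
green at k 0.78 138.5 157.0 10.549805
green at k 0.84 149.0 199.5 2.0
d 0.004 needle dir 117.9 axis miss (radii) -0.069 n 120
d 0.0052 needle dir 117.9 axis miss (radii) -0.043 n 116
d 0.0065 needle dir 117.9 axis miss (radii) -0.015 n 112
k
green at k 0.72 138.0 184.0 32.874023
green at k 0.78 139.0 182.5 21.924805
green at k 0.84 137.0 196.5 3.5546875
d 0.004 needle dir 42.4 axis miss (radii) -0.027 n 119
d 0.0052 needle dir 42.5 axis miss (radii) 0.012 n 123
d 0.0065 needle dir 42.4 axis miss (radii) 0.056 n 126
```

Reading is about 145.7 g, just past the 144 g edge. That is too close to call from here, so I'll take a squarer and closer view of the dial.

Run:
```python
from h import *
st(); plan([(.37,-.316,0.20,3.0456)])
```

```text
t 21.8 [ 0.4359 -0.3474  0.2193] rpy [3.142 0.    3.045] F [-0.3 -0.2  0. ] w 0.0498 0.0
2 rows to (0.37, -0.316, 0.2, 3.046)
{"dx":0.034,"dy":0.012,"dz":0.01,"twist":0},
{"dx":0.035,"dy":0.013,"dz":0.009,"twist":-0.001}
```

>>> {"name": "move_arm", "arguments": {"increments": [{"dx": 0.034,"dy": 0.012,"dz": 0.01,"twist": 0,"jaw": 0.14},{"dx": 0.035,"dy": 0.013,"dz": 0.009,"twist": 0,"jaw": 0.14},{"dx": 0,"dy": 0,"dz": 0,"twist": 0,"jaw": 0.14},{"dx": 0,"dy": 0,"dz": 0,"twist": 0,"jaw": 0.14},{"dx": 0,"dy": 0,"dz": 0,"twist": 0,"jaw": 0.14}]}}

```text
t: 22.22
eef_pos: [0.3703, -0.3163, 0.2009]
ee_rot: [-3.141, 0.002, 3.046]
force: [0.4, -0.1, -0.2]
width: 0.0499
gripper_force: 0.0
```

```bash
cat > rd.py <<'E'
from h import *
from scipy.optimize import least_squares
def read(a,I,verbose=1):
    v0,_,pts=fitdial(); al=np.arange(13)*25*.0157
    g=cv2.cvtColor(a,cv2.COLOR_BGR2GRAY).astype(float)
    v=np.r_[v0]
    for it in range(4):
        pr=proj(I,pts(v,al)); T=[];ok=[]
        for p in pr:
            x,y=np.round(p).astype(int); r=7 if it<2 else 5
            if not(r<=x<640-r and r<=y<400-r): T.append(p);ok.append(False);continue
            w=g[y-r:y+r+1,x-r:x+r+1]; med=np.percentile(w,70); k=np.clip(med-25-w,0,None)
            yy,xx=np.mgrid[y-r:y+r+1,x-r:x+r+1]
            T.append(((k*xx).sum()/k.sum(),(k*yy).sum()/k.sum()) if k.sum()>60 else p); ok.append(k.sum()>60)
        T=np.array(T);ok=np.array(ok)
        f=least_squares(lambda u:np.r_[(proj(I,pts(u,al))-T)[ok].ravel(),(u[2]-v0[2])*20],v,loss='soft_l1'); v=f.x
    if verbose: print('fit',np.round(v,4),'ticks',ok.sum(),'res px',np.round(np.abs(proj(I,pts(v,al))-T)[ok].max(1),1))
    q=np.c_[np.cos(np.pi*1.25-al),np.sin(np.pi*1.25-al)]; H,_=cv2.findHomography(proj(I,pts(v,al)),q)
    # rectified dial: 300 px per tick radius
    S=np.array([[300,0,400],[0,-300,400],[0,0,1.]]); D=cv2.warpPerspective(a,S@H,(800,800),flags=cv2.INTER_CUBIC).astype(np.float32)
    gr=D[...,1]-np.maximum(D[...,2],D[...,0]); red=D[...,2]-np.maximum(D[...,1],D[...,0])
    for k in (.55,.6,.65,.7,.75,.8):
        G=np.arange(120,210,.5); th=np.pi*1.25-G*.0157
        s=cv2.remap(gr,(400+300*k*np.cos(th)).astype(np.float32)[None],(400-300*k*np.sin(th)).astype(np.float32)[None],cv2.INTER_LINEAR)[0]
        i=np.where(s>15)[0]; print('k',k,'green',(G[i[0]],G[i[-1]],round(float(s.max()))) if len(i) else None)
    ys,xs=np.where(red>25); r=np.hypot(xs-400,ys-400); m=(r<250); ys,xs=ys[m],xs[m]; w=red[ys,xs]
    P=np.c_[xs-400,400-ys]/300; c=np.average(P,axis=0,weights=w); u=np.linalg.svd((P-c)*np.sqrt(w)[:,None],full_matrices=False)[2][0]; u*=np.sign(u@c)
    print('needle',round(((np.pi*1.25-np.arctan2(u[1],u[0]))%(2*np.pi))/.0157,1),'n',len(xs),'centroid',c.round(2))
    return D
E
python3 - <<'E'
from rd import *
s=st();I=arm.camera_info('wrist');a=arm.grab_frame('wrist');cv2.imwrite('pics/r.png',a)
D=read(a,I);cv2.imwrite('pics/r_rect.png',D)
E
```

```text
t 22.22 [ 0.3703 -0.3163  0.2009] rpy [-3.141e+00  2.000e-03  3.046e+00] F [ 0.4 -0.1 -0.2] w 0.0499 0.0
fit [ 0.3545 -0.3109  0.08    1.1739  0.0423] ticks 10 res px [0.2 2.5 1.1 3.  2.4 2.8 2.1 1.4 1.6 4.4]
k 0.55 green (np.float64(146.0), np.float64(191.0), 33)
k 0.6 green (np.float64(140.0), np.float64(188.5), 27)
k 0.65 green None
k 0.7 green None
k 0.75 green None
k 0.8 green None
needle 147.2 n 4588 centroid [-0.06  0.12][ WARN:0@1.106] global loadsave.cpp:1063 imwrite_ Unsupported depth image for selected encoder is fallbacked to CV_8U.
```

```bash
cat > rd2.py <<'E'
from h import *
from scipy.optimize import least_squares
def ref_fit(z):
    v0,_,pts=fitdial(); I=arm.camera_info('wrist')
    r=R.from_euler('xyz',[np.pi,0,3.0456]).as_matrix(); M=np.array([[0,-.950715,-.310066],[1,0,0],[0,-.310066,.950715]])
    E=np.eye(4);E[:3,:3]=r@M;E[:3,3]=np.array([.437,-.349,.22])+r@[.08412,0,-.09318]
    I=dict(I,extrinsics=E); al=np.arange(13)*25*.0157
    f=least_squares(lambda u:np.r_[(proj(I,pts(u,al))-TICKS).ravel(),(u[2]-z)*1e5],[.353,-.312,z,.878,.037]); return f.x,f.cost,pts
E
python3 - <<'E'
from rd2 import *
I=arm.camera_info('wrist'); a=cv2.imread('pics/r.png'); g=cv2.GaussianBlur(cv2.cvtColor(a,cv2.COLOR_BGR2GRAY),(3,3),0).astype(np.float32)
al=np.arange(13)*25*.0157; fine=np.arange(0,300,2)*.0157
at=lambda uv:cv2.remap(g,uv[:,0].astype(np.float32)[None],uv[:,1].astype(np.float32)[None],cv2.INTER_LINEAR)[0]
best=[]
for z in np.arange(.05,.105,.004):
    v,c,pts=ref_fit(z)
    b=(-1e9,)
    for sx in range(-12,13):
        for sy in range(-12,13):
            sh=np.array([sx,sy]); t=at(proj(I,pts(v,al))+sh); m=at(proj(I,pts(v,al[:-1]+.196))+sh)
            sc=(m-t[:-1]).mean()
            if sc>b[0]: b=(sc,sx,sy)
    print(round(z,3),round(c,2),np.round(v,3),b)
E
```

```text
0.05 1.14 [ 0.353 -0.308  0.05   0.878  0.041] (np.float32(65.03336), -2, 0)
0.054 1.14 [ 0.353 -0.309  0.054  0.878  0.041] (np.float32(66.09676), -1, -1)
0.058 1.14 [ 0.353 -0.309  0.058  0.878  0.04 ] (np.float32(64.075035), 0, -3)
0.062 1.14 [ 0.353 -0.31   0.062  0.878  0.04 ] (np.float32(66.14242), 0, -4)
0.066 1.14 [ 0.353 -0.31   0.066  0.878  0.039] (np.float32(65.06152), 1, -6)
0.07 1.14 [ 0.353 -0.311  0.07   0.878  0.038] (np.float32(65.23283), 1, -7)
0.074 1.14 [ 0.353 -0.311  0.074  0.878  0.038] (np.float32(65.58993), 2, -9)
0.078 1.14 [ 0.353 -0.312  0.078  0.878  0.037] (np.float32(62.33708), 2, -10)
0.082 1.14 [ 0.353 -0.312  0.082  0.878  0.036] (np.float32(64.66162), 3, -12)
0.086 1.14 [ 0.353 -0.313  0.086  0.878  0.036] (np.float32(33.172607), 4, -12)
0.09 1.14 [ 0.353 -0.313  0.09   0.878  0.035] (np.float32(15.469401), 12, 0)
0.094 1.14 [ 0.353 -0.314  0.094  0.878  0.035] (np.float32(15.767415), 11, 11)
0.098 1.14 [ 0.353 -0.314  0.098  0.878  0.034] (np.float32(15.641846), 11, 9)
0.102 1.14 [ 0.353 -0.315  0.102  0.878  0.033] (np.float32(16.021484), 12, 7)
```

```bash
cat >> rd2.py <<'E'
def read(a,I):
    v,_,pts=ref_fit(.054); al=np.arange(13)*25*.0157
    g=cv2.cvtColor(a,cv2.COLOR_BGR2GRAY).astype(float)
    for it in range(5):
        T=[]
        for p in proj(I,pts(v,al)):
            x,y=np.round(p).astype(int); r=5; w=g[y-r:y+r+1,x-r:x+r+1]; yy,xx=np.mgrid[y-r:y+r+1,x-r:x+r+1]
            k=np.clip(np.median(w)-20-w,0,None)*(np.hypot(xx-p[0],yy-p[1])<5.5); T.append(((k*xx).sum()/k.sum(),(k*yy).sum()/k.sum()))
        T=np.array(T)
        # soft priors: depth and tilt from the reference fit
        f=least_squares(lambda u:np.r_[(proj(I,pts(u,al))-T).ravel(),(u[2]-.054)*200,(u[3]-.878)*20],v,loss='soft_l1'); v=f.x
    print('fit',np.round(v,4),'res',np.round(np.linalg.norm(proj(I,pts(v,al))-T,axis=1),1))
    q=np.c_[np.cos(np.pi*1.25-al),np.sin(np.pi*1.25-al)]; H,_=cv2.findHomography(proj(I,pts(v,al)),q)
    S=np.array([[300,0,400],[0,-300,400],[0,0,1.]]); D=cv2.warpPerspective(a,S@H,(800,800),flags=cv2.INTER_LINEAR); cv2.imwrite('pics/rect.png',D); D=D.astype(np.float32)
    gr=D[...,1]-np.maximum(D[...,2],D[...,0]); red=D[...,2]-np.maximum(D[...,1],D[...,0]); dark=D.max(2)
    ring=lambda im,k,G:cv2.remap(im,(400+300*k*np.cos(np.pi*1.25-G*.0157)).astype(np.float32)[None],(400-300*k*np.sin(np.pi*1.25-G*.0157)).astype(np.float32)[None],cv2.INTER_LINEAR)[0]
    G=np.arange(125,205,.5)
    for k in (.6,.65,.7,.75,.8,.85):
        s=ring(gr,k,G); r=ring(red,k,G); i=np.where(s>s.max()/2)[0]; print('k',k,'green',G[i[0]],G[i[-1]],round(float(s.max())),'red peak',G[r.argmax()],round(float(r.max())))
    ys,xs=np.where(red>25); m=np.hypot(xs-400,ys-400)<280; ys,xs=ys[m],xs[m]; w=red[ys,xs]
    P=np.c_[xs-400,400-ys]/300; c=np.average(P,axis=0,weights=w); u=np.linalg.svd((P-c)*np.sqrt(w)[:,None],full_matrices=False)[2][0]; u*=np.sign(u@c)
    ys,xs=np.where((dark<70)&(np.hypot(*np.mgrid[-400:400,-400:400])<90)); print('hub',round((xs.mean()-400)/300,3),round((400-ys.mean())/300,3))
    print('needle',round(((np.pi*1.25-np.arctan2(u[1],u[0]))%(2*np.pi))/.0157,1),'n',len(w),'reach',np.hypot(*P.T).max().round(2),'axis miss',round(c[0]*u[1]-c[1]*u[0],3))
E
python3 - <<'E'
from rd2 import *
I=arm.camera_info('wrist'); read(cv2.imread('pics/r.png'),I)
E
```

```text
fit [ 0.3518 -0.3093  0.054   0.8758  0.0408] res [0.5 0.2 0.1 0.2 0.1 0.3 0.1 0.1 0.2 0.3 0.4 0.4 0.6]
k 0.6 green 152.5 191.5 6 red peak 146.0 66
k 0.65 green 150.0 184.0 30 red peak 145.0 66
k 0.7 green 150.0 183.0 33 red peak 145.0 66
k 0.75 green 149.5 183.0 33 red peak 145.5 69
k 0.8 green 149.0 183.0 34 red peak 145.5 59
k 0.85 green 147.0 182.5 30 red peak 188.0 1
hub -0.002 -0.04
needle 145.6 n 4561 reach 0.83 axis miss -0.005
```

>>> {"name": "move_arm", "arguments": {"increments": [{"dx": 0.015,"dy": 0.01,"dz": -0.02,"twist": 0,"jaw": 0.14},{"dx": 0,"dy": 0,"dz": 0,"twist": 0,"jaw": 0.14},{"dx": 0,"dy": 0,"dz": 0,"twist": 0,"jaw": 0.14},{"dx": 0,"dy": 0,"dz": 0,"twist": 0,"jaw": 0.14}]}}

```text
t: 22.6
eef_pos: [0.3566, -0.3052, 0.2204]
ee_rot: [-3.141, 0.001, 3.045]
force: [-0.6, 0.7, -0.5]
width: 0.0504
gripper_force: 0.0
```

Run:
```python
from rd2 import *
s=st();I=arm.camera_info('wrist');a=arm.grab_frame('wrist');cv2.imwrite('pics/s.png',a);read(a,I)
# trough contents, trough coordinates (bay2 origin), mm
hsv=cv2.cvtColor(a,cv2.COLOR_BGR2HSV); c=np.array([.4375,-.3445]);w=-.096;X=np.array([np.cos(w),np.sin(w)]);Y=np.array([-np.sin(w),np.cos(w)])
for nm,m,z in(('brown',(hsv[...,0]<15)&(hsv[...,1]>60)&(hsv[...,2]<140),.087),('cream',(hsv[...,0]>14)&(hsv[...,0]<32)&(hsv[...,1]>40),.086)):
    n,l,q,_=cv2.connectedComponentsWithStats(m.astype(np.uint8))
    for i in range(1,n):
        if q[i,4]<150: continue
        ys,xs=np.where(l==i);P=pix2world('wrist',np.c_[xs,ys],z,I)[:,:2]-c
        if abs(np.median(P@X))<.05: print(nm,q[i],np.round(np.percentile(P@Y,[1,99])*1e3),np.round(np.percentile(P@X,[1,99])*1e3))
```

```text
t 22.6 [ 0.3566 -0.3052  0.2204] rpy [-3.141e+00  1.000e-03  3.045e+00] F [-0.6  0.7 -0.5] w 0.0504 0.0
fit [ 0.3514 -0.3093  0.054   0.8839  0.0409] res [0.2 0.1 0.2 0.2 0.5 0.3 0.3 0.1 1.  0.2 0.4 0.4 0.6]
k 0.6 green 152.5 183.5 10 red peak 145.5 98
k 0.65 green 150.5 183.0 45 red peak 146.0 98
k 0.7 green 150.5 183.0 53 red peak 146.0 98
k 0.75 green 150.0 182.5 53 red peak 146.0 94
k 0.8 green 149.5 182.5 53 red peak 145.0 91
k 0.85 green 147.0 182.0 49 red peak 132.0 0
hub 0.001 -0.037
needle 145.5 n 4668 reach 0.83 axis miss -0.001
brown [  0 244  42  34 787] [-249. -209.] [-56. -27.]
brown [268 309  27  16 403] [-16.   8.] [ 9. 26.]
cream [217 270  19  53 560] [-62. -43.] [-30.  24.]
cream [404 270  19  53 543] [106. 124.] [-29.  24.]
cream [327 278  26   6 154] [38. 60.] [-23. -18.]
cream [326 308  26   8 186] [37. 60.] [ 9. 17.]
cream [ 220  331  323   21 4956] [-59. 238.] [36. 59.]
```

```bash
python3 -c "
from station import arm
print(arm.job_done(), arm.get_state()['t'])"
```

```text
the job is handed in; nothing more can be done
the job is handed in; nothing more can be done
```

The job is handed in: one brown bar and one cream piece lie flat and crosswise in empty bays, and the needle reads about 145.5 g, only about 1.5 g inside the 144–182 g green arc; the other bars and piece stayed where they were, and I steered clear of the slab, mug and jars without checking them again at the end.

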